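# Stack a printed duct in its glue-up jig

## Task

Build up the orange printed duct in the round jig, one part at a time from the bottom: lay the big ribbed flange flat in the jig's ring with its neck up, plug the taller plain sleeve into the neck, then the collar with the wide lip into the sleeve, and last set the steel clamp weight into the top. Every part must be fully home and upright; leave the shorter plain sleeve, which is a spare, where it stands.

Things in the scene. Friction and masses are not known exactly. Their poses are not given: they have to be found in the camera images.
- jig: Fixed round jig: black disc 132 mm across, 6 mm thick, with a raised aluminium ring (128 mm outside, about 112 mm clear inside, top 14 mm above the bench). The flange lies inside the ring on the black floor, with 4 to 6 mm of play all round. Origin: centre of the underside, at bench height; z up.
- flange: Orange flange, neck up: ribbed disc 104 mm across, 8 mm thick (bottom edge chamfered 3 mm), with an upright open neck, 56 mm outside, about 46 mm bore, from 8 to 40 mm above the underside; grip the neck. 90 g. Origin: centre of the underside; z up the axis. In the jig its origin is 6 mm above the bench.
- tall_sleeve: Taller plain orange sleeve: tube 56 mm outside, about 46 mm bore, 64 mm high in all; its lowest 8 mm is a spigot 39 mm across (foot chamfered 3 mm) that plugs into a 46 mm bore until the shoulder meets the rim. 70 g. Stands on its spigot. Origin: centre of the spigot's underside; z up the axis. Home, its origin is 32 mm above the flange's.
- lipped_collar: Orange collar: spigot 39 mm across in its lowest 8 mm (foot chamfered 3 mm), lip 76 mm across from 8 to 12 mm, tube 56 mm outside, about 46 mm bore, from 12 to 40 mm; grip the tube above the lip. 55 g. Stands on its spigot. Origin: centre of the spigot's underside; z up the axis. Home, its origin is 56 mm above the tall sleeve's.
- weight: Bare steel clamp weight: spigot 39 mm across in its lowest 8 mm (foot chamfered 3 mm), round body 56 mm across from 8 to 22 mm, grip knob 26 mm across from 26 to 50 mm. About 350 g. Stands on its spigot, knob up. Origin: centre of the spigot's underside; z up the axis. Home, its origin is 32 mm above the collar's.
- short_sleeve: The spare, to be left alone: shorter plain orange sleeve, same 56 mm tube, bore and 39 mm spigot as the tall one but only 32 mm high in all. Stands on its spigot. Origin: centre of the spigot's underside; z up.
Not all that is in view belongs to the job. Leave any green or purple look-alike of the weight alone.

How it is judged:
On the way, in this order (a step that is already met when the one before it is completed fails the run):
1. the flange lies flat in the jig's ring, let go (horizontal distance between flange and jig below 0.009 m and z of flange in the frame of jig between 0.002 and 0.01 m and angle between flange's own z axis and vertical below 0.08 rad and contact force between the fingers and flange below 0.2 N and linear speed of flange below 0.03 m/s), for 0.2 s.
2. the tall sleeve is plugged into the flange's neck, let go (horizontal distance between flange and jig below 0.009 m and z of flange in the frame of jig between 0.002 and 0.01 m and angle between each of flange, tall_sleeve's own z axis and vertical below 0.08 rad and horizontal distance between tall_sleeve and flange below 0.007 m and z of tall_sleeve in the frame of flange between 0.028 and 0.036 m and contact force between the fingers and tall_sleeve below 0.2 N and linear speed of tall_sleeve below 0.03 m/s), for 0.2 s.
3. the lipped collar is plugged into the tall sleeve, let go (horizontal distance between flange and jig below 0.009 m and z of flange in the frame of jig between 0.002 and 0.01 m and angle between each of flange, tall_sleeve, lipped_collar's own z axis and vertical below 0.08 rad and horizontal distance between tall_sleeve and flange below 0.007 m and z of tall_sleeve in the frame of flange between 0.028 and 0.036 m and horizontal distance between lipped_collar and tall_sleeve below 0.007 m and z of lipped_collar in the frame of tall_sleeve between 0.052 and 0.06 m and contact force between the fingers and lipped_collar below 0.2 N and linear speed of lipped_collar below 0.03 m/s), for 0.2 s.
4. the steel weight is plugged into the collar, let go (horizontal distance between flange and jig below 0.009 m and z of flange in the frame of jig between 0.002 and 0.01 m and angle between each of flange, tall_sleeve, lipped_collar, weight's own z axis and vertical below 0.08 rad and horizontal distance between tall_sleeve and flange below 0.007 m and z of tall_sleeve in the frame of flange between 0.028 and 0.036 m and horizontal distance between lipped_collar and tall_sleeve below 0.007 m and z of lipped_collar in the frame of tall_sleeve between 0.052 and 0.06 m and horizontal distance between weight and lipped_collar below 0.007 m and z of weight in the frame of lipped_collar between 0.028 and 0.036 m and contact force between the fingers and weight below 0.2 N and linear speed of weight below 0.03 m/s), for 0.2 s.
At the end, for the whole second after the job is handed in: Flange within 9 mm of the jig's centre; sleeve in flange, collar in sleeve, weight in collar, each within 7 mm of centred on the part below; all within 4 mm of fully home, within 0.08 rad of upright, at rest, released; short sleeve within 15 mm of its start (all of step 4 and contact force between the fingers and flange below 0.2 N and linear speed of each of flange, tall_sleeve, lipped_collar below 0.03 m/s and contact force between the fingers and tall_sleeve below 0.2 N and contact force between the fingers and lipped_collar below 0.2 N and distance of short_sleeve from where it was at the start of the episode below 0.015 m); the robot touches nothing.
It fails at once if the short spare sleeve is moved by more than 15 mm (distance of short_sleeve from where it was at the start of the episode above 0.015 m).
It also fails if it takes over 104 s, if anything falls off the work surface, if the arm or the gripper's body presses on something with over 40 N, if the wrist force passes 120 N, or if a joint passes its speed limit or range.

## Robot

A 6-joint arm with a two-finger parallel gripper is mounted at the origin on the work surface. World frame = base frame: x ahead of the robot, y to its left, z up, the work surface at z = 0. Lengths are in m, angles in rad, forces in N, time in s.
With the tool pointing down it reaches from about 0.35 to 0.775 m from the base axis. Payload 5.5 kg.
Tool frame: the origin (TCP) lies midway between the tips of the shut fingers; the grasp point (between the pads) lies 19 mm behind it; z points along the fingers, y is the line along which they close (so a half turn about z gives the same grasp; the last joint's range is limited). The gripper opens to 85 mm and grips with 20 to 120 N. Pads are 22 mm wide; open, the fingers measure 114 mm over their backs; the gripper's body (76 mm by 85 mm) begins 54 mm behind the grasp point. The pads swing forward as they close: fully open they stand 13 mm farther back than shut.
Start: joints at [0.976, 0.313, 0.046, 1.304, 0, 1.431], TCP at [0.253, 0.517, 0.231] pointing down, gripper open.
Joint ranges: [-2.76, 2.76], [-0.86, 1.69], [-1.03, 1.26], [-2.2, 2.34], [-1.47, 1.5], [-3.14, 3.14]. Speed limits (rad/s): [2.57, 2.57, 3.14, 3.14, 3.14, 3.14].

## Interface

Orientations are given as a unit quaternion [w, x, y, z].
In Python, from workcell import env gives the robot as it stands. The module is installed in compiled form; this text tells all that it offers.
- The arm moves only by the tool carry_out, never from a script. Its argument "series" is a list of rows, each an object with "delta_rot": the turn, a rotation vector about the world's x, y, z normalised to -1 to 1, where 1 is 0.1 rad, a list of three; "travel": the shift along the world's x, y, z normalised to -1 to 1, where 1 is 0.025 m, a list of three; "fingers": the closure, from -1 (fully open) to 1 (shut). In form: [{"delta_rot": [ax, ay, az], "travel": [tx, ty, tz], "fingers": fingers}, ...]. A call has 1 to 5 rows; each row shifts and turns the commanded pose from where the row before left it; what a row does not reach is not made up. A row lasts 1/8 s, in which the tool goes at most 62.5 mm and 10.7 degrees, less where a joint would pass 70% of its speed; a pose out of reach is approached as far as the arm can. A call with a number of a shift or a turn outside -1 to 1 is refused whole. A call with a gripper value outside its range is refused whole. The fingers move at their own pace and stop on an object; "squeeze" is the grip in N (left out, the last holds). Time passes only in rows, so rows that do not move let the fingers close. It gives the time, the measured TCP pose, the force, the opening and the grip force at its end, in the units of the state.
- env.get_state(): the state, without advancing time (a new reading comes with each control period).
- env.read_camera(name): name is "scene" or "top" or "wrist"; returns a dict with "color" (384x512x3 uint8, red, green, blue), "fx", "fy", "cx", "cy" (pixels), "D" ([k1, k2, p1, p2, k3] as OpenCV has them; the pictures are not rectified), "world_from_camera" (4x4, takes a point from camera to world coordinates); the wrist camera has in their place "hand_eye" (4x4, takes a point from camera to tool coordinates, whose origin is the TCP and whose axes are the flange's). Camera axes: x right, y up, looking along -z (the intrinsics and any distortion apply to the point x, -y, -z); pixel columns grow to the right and rows downward; lengths in m; the calibration is good to about 2 mm. A picture is of the moment at which its call begins: read the wrist's pose just before it. There is no depth.
- env.hand_in(): hands the job in; it is judged then, once.
The state is a dict: "clock": time; "joint_pos": joint angles; "qvel": joint speeds; "tau": joint torques, N m; "tcp_pos": TCP position; "orientation": TCP orientation; "wrist_force": force on the tool from outside, world axes, zero at the start; "ft_torque": the same for the moment, N m; "finger_gap": finger opening in m; "grip_force": force on a finger pad.
Only numpy, scipy, OpenCV 4.12 (cv2) and the standard library are available. Lean on these libraries where they do the work, as an engineer would, in place of code of your own. Each camera call takes 0.05 s, during which the arm holds its last target. There are 200 camera calls.

## Working session

There is one attempt and no reset: what is moved stays moved. The work goes in short steps, Python scripts to look and compute and a tool call to move; the robot and the scene stay as the last step left them, time stands still between calls to the robot, and variables do not carry over. Pictures are saved under pics/ and viewed, at most 14 in all, crops included, and the job is handed in when it is done.

Besides the shell and the picture viewer there is one more tool, called after ">>>" as a command line: name --argument value ..., lists and objects as JSON in quotes. carry_out: Moves the arm, as the interface text tells. Its arguments: {"type":"object","properties":{"series":{"type":"array","items":{"type":"object","properties":{"delta_rot":{"type":"array","items":{"type":"number"}},"travel":{"type":"array","items":{"type":"number"}},"fingers":{"type":"number"}}}},"squeeze":{"type":"number"}},"required":["series"]}

```bash
mkdir -p pics; cat > h.py <<'E'
import numpy as np, cv2
from workcell import env
def K(c): return np.array([[c['fx'],0,c['cx']],[0,c['fy'],c['cy']],[0,0,1]]), np.array(c['D'],float)
def wfc(c,s=None):
    if 'world_from_camera' in c: return np.array(c['world_from_camera'])
    from scipy.spatial.transform import Rotation as R
    q=s['orientation']; T=np.eye(4); T[:3,:3]=R.from_quat([q[1],q[2],q[3],q[0]]).as_matrix(); T[:3,3]=s['tcp_pos']
    return T@np.array(c['hand_eye'])
def plane(c,T,px,z):
    k,d=K(c); u=cv2.undistortPoints(np.array(px,float).reshape(-1,1,2),k,d).reshape(-1,2)
    D=np.c_[u[:,0],-u[:,1],-np.ones(len(u))]@T[:3,:3].T; o=T[:3,3]
    return o+D*((z-o[2])/D[:,2])[:,None]
def project(c,T,P):
    k,d=K(c); p=(np.array(P,float).reshape(-1,3)-T[:3,3])@T[:3,:3]
    return cv2.projectPoints(p*[1,-1,-1],np.zeros(3),np.zeros(3),k,d)[0].reshape(-1,2)
def save(c,n): cv2.imwrite('pics/'+n,cv2.cvtColor(c['color'],cv2.COLOR_RGB2BGR))
E
python3 - <<'E'
from h import *
for n in ['scene','top']:
    c=env.read_camera(n); save(c,n+'0.png'); np.save(n+'.npy',c,allow_pickle=True); print(n,c['fx'],c['D'],np.round(c['world_from_camera'],3).tolist())
print(env.get_state())
E
```

```text
scene 493.4820311827941 [-0.00896405  0.          0.          0.          0.        ] [[0.65, -0.523, 0.552, 1.199], [0.76, 0.431, -0.487, -0.556], [0.017, 0.736, 0.677, 0.823], [0.0, 0.0, 0.0, 1.0]]
top 453.47338471908813 [-0.17317367  0.          0.          0.          0.        ] [[0.008, 0.995, -0.104, 0.431], [-1.0, 0.008, 0.0, -0.004], [0.001, 0.104, 0.995, 1.22], [0.0, 0.0, 0.0, 1.0]]
{'clock': 0.1, 'joint_pos': array([9.76393309e-01, 3.13945932e-01, 4.50885511e-02, 1.30358611e+00,
       2.24937107e-05, 1.43120087e+00]), 'qvel': array([-0.00207865, -0.00221969,  0.00370336,  0.00169316,  0.00295121,
        0.001178  ]), 'tau': array([ 3.97467142e-03, -4.81721985e+01,  2.99245030e+01,  1.26852936e-02,
       -7.47859553e-05,  1.35225143e-06]), 'tcp_pos': array([0.25233707, 0.51617207, 0.23048464]), 'orientation': array([-3.06012925e-04,  2.25448839e-01,  9.74254660e-01, -7.64704069e-04]), 'wrist_force': array([ 0.69063706,  0.4747634 , -0.58375349]), 'ft_torque': array([ 0.00573578,  0.0133248 , -0.00921496]), 'grip_force': 0.0, 'finger_gap': 0.08544819930665176}
```

View pics/top0.png

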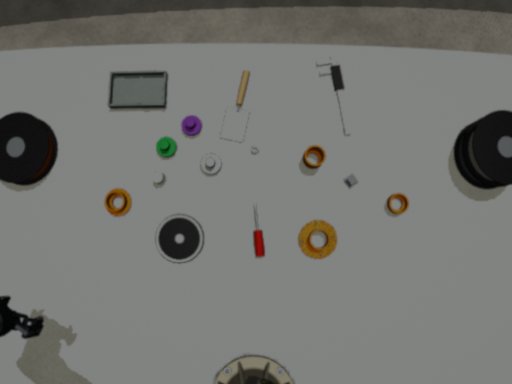

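View pics/scene0.png

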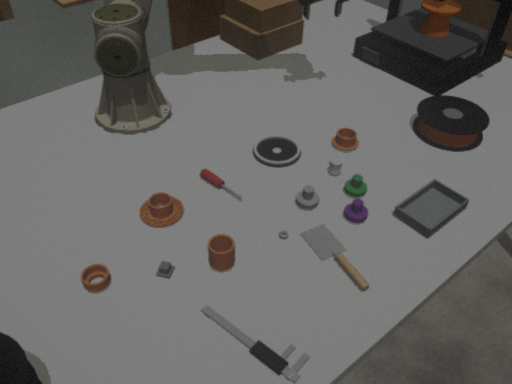

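The top view shows the jig at (180,238), flange at (318,239), tall sleeve at (314,157), short sleeve at (398,204), collar at (118,202) and the steel weight at (210,163). There is a small bright spot in the middle of the jig that I need to check.

```bash
python3 - <<'E'
from h import *
c=np.load('top.npy',allow_pickle=True).item(); T=wfc(c); im=c['color']; hsv=cv2.cvtColor(im,cv2.COLOR_RGB2HSV)
m=((hsv[...,0]<25)&(hsv[...,1]>120)&(hsv[...,2]>60)).astype(np.uint8)
for name,(u,v),z in [('flange',(318,239),.008),('tall',(314,157),.064),('short',(398,204),.032),('collar',(118,202),.012)]:
    w=np.zeros_like(m); w[v-26:v+26,u-26:u+26]=m[v-26:v+26,u-26:u+26]
    cs,_=cv2.findContours(w,cv2.RETR_EXTERNAL,cv2.CHAIN_APPROX_NONE); k=max(cs,key=cv2.contourArea)
    P=plane(c,T,k.reshape(-1,2),z)[:,:2]; (x,y),r=cv2.minEnclosingCircle(P.astype(np.float32)); e=cv2.fitEllipse(P.astype(np.float32))
    print(name,round(x,4),round(y,4),'r',round(r,4),np.round(e[0],4),np.round(e[1],4),k.reshape(-1,2).min(0),k.reshape(-1,2).max(0))
print('jig',plane(c,T,[(180,238)],.012),'wt',plane(c,T,[(210,163)],.03))
big=np.hstack([cv2.resize(im[v-32:v+32,u-32:u+32],(260,260),interpolation=cv2.INTER_CUBIC) for u,v in [(180,238),(210,163),(118,202)]])
s=np.load('scene.npy',allow_pickle=True).item()['color']
b2=np.hstack([cv2.resize(s[v-32:v+32,u-32:u+32],(260,260),interpolation=cv2.INTER_CUBIC) for u,v in [(277,150),(308,195),(345,140)]])
cv2.imwrite('pics/crop.png',cv2.cvtColor(np.vstack([big,b2]),cv2.COLOR_RGB2BGR))
E
```

```text
flange 0.4227 -0.1681 r 0.0509 [ 0.4226 -0.1681] [0.0979 0.1001] [299 221] [336 257]
tall 0.6374 -0.1539 r 0.0282 [ 0.6375 -0.1533] [0.0518 0.0542] [304 146] [324 166]
short 0.5175 -0.3824 r 0.0286 [ 0.5177 -0.3821] [0.0518 0.0549] [388 194] [408 213]
collar 0.517 0.3732 r 0.037 [0.5172 0.3731] [0.0705 0.0717] [105 189] [130 215]
jig [[0.42204725 0.19882134 0.012     ]] wt [[0.62172784 0.12011289 0.03      ]]
```

View pics/crop.png

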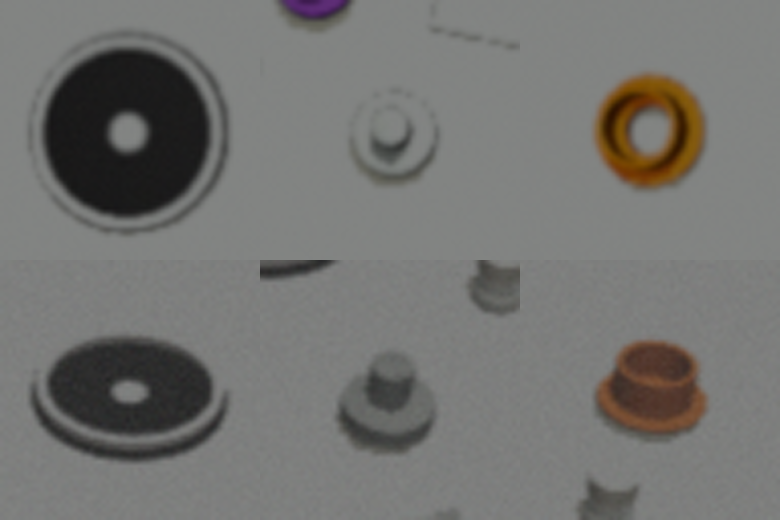

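The jig has only a flat pale centre mark, and the steel weight and collar stand upright. I'll head for the jig and flange, checking with the wrist camera on the way.

>>> carry_out --series '[{"delta_rot": [0, 0, 0], "travel": [0.54, -1, 0], "fingers": -1}, {"delta_rot": [0, 0, 0], "travel": [0.54, -1, 0], "fingers": -1}, {"delta_rot": [0, 0, 0], "travel": [0.54, -1, 0], "fingers": -1}, {"delta_rot": [0, 0, 0], "travel": [0.54, -1, 0], "fingers": -1}, {"delta_rot": [0, 0, 0], "travel": [0.54, -1, 0], "fingers": -1}]'

```text
clock: 0.72
tcp_pos: [0.3202, 0.3906, 0.2309]
orientation: [-0.0, 0.225, 0.974, -0.0]
wrist_force: [0.7, 0.9, 0.2]
finger_gap: 0.0856
grip_force: 0.0
```

>>> carry_out --series '[{"delta_rot": [0, 0, 0], "travel": [0.54, -1, 0], "fingers": -1}, {"delta_rot": [0, 0, 0], "travel": [0.54, -1, 0], "fingers": -1}, {"delta_rot": [0, 0, 0], "travel": [0.54, -1, 0], "fingers": -1}, {"delta_rot": [0, 0, 0], "travel": [0.54, -1, 0], "fingers": -1}, {"delta_rot": [0, 0, 0], "travel": [0, 0, 0], "fingers": -1}]'

```text
clock: 1.35
tcp_pos: [0.3745, 0.2903, 0.231]
orientation: [-0.0, 0.227, 0.974, -0.0]
wrist_force: [0.1, 0.4, -0.3]
finger_gap: 0.0856
grip_force: 0.0
```

```bash
python3 - <<'E'
from h import *
s=env.get_state(); c=env.read_camera('wrist'); save(c,'w1.png'); print(s['tcp_pos'],s['orientation'],s['joint_pos'],s['clock']); print(np.round(c['hand_eye'],4),c['fx'],c['D']); T=wfc(c,s)
print(project(c,T,[(.422,.199,.012)]))
E
```

```text
[0.37453581 0.29031222 0.23101582] [-2.41194245e-04  2.26882524e-01  9.73922076e-01 -2.28680201e-04] [ 4.89772561e-01  1.18359549e-01 -2.02426254e-01  1.25067473e+00
 -2.66645487e-05  9.47523663e-01] 1.35
[[ 9.000e-04  9.539e-01  3.001e-01  7.840e-02]
 [ 1.000e+00 -9.000e-04  1.000e-04  6.000e-04]
 [ 4.000e-04  3.001e-01 -9.539e-01 -1.432e-01]
 [ 0.000e+00  0.000e+00  0.000e+00  1.000e+00]] 295.4677627869115 [-0.04776417  0.          0.          0.          0.        ]
[[213.78253378 221.67913933]]
```

View pics/w1.png

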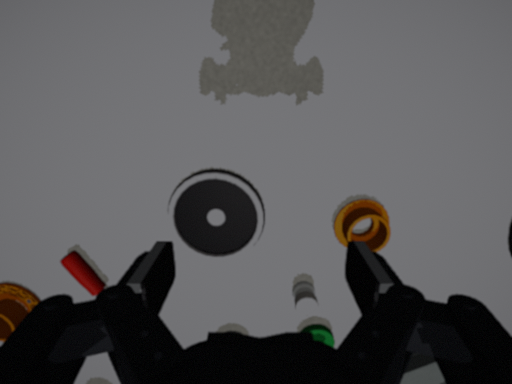

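The wrist view shows the jig centred at about (216,217), the collar at (362,222), and the flange at the lower left (10,310). I'll measure the jig from this picture with its centre dot and ring.

```bash
cat >> h.py <<'E'
def orange(im):
    h=cv2.cvtColor(im,cv2.COLOR_RGB2HSV); return ((h[...,0]<25)&(h[...,1]>110)&(h[...,2]>40)).astype(np.uint8)
def ell(c,T,k,z):
    P=plane(c,T,k.reshape(-1,2),z)[:,:2].astype(np.float32); e=cv2.fitEllipse(P); return np.round(e[0],4),np.round(e[1],4)
def holes(c,T,z,m=None,amin=60,zo=None):
    m=orange(c['color']) if m is None else m
    cs,h=cv2.findContours(m,cv2.RETR_CCOMP,cv2.CHAIN_APPROX_NONE)
    for i,k in enumerate(cs):
        if cv2.contourArea(k)<amin or len(k)<6: continue
        ins=h[0][i][3]>=0; zz=z if ins or zo is None else zo
        print('in ' if ins else 'out',np.round(cv2.fitEllipse(k)[0],1),*ell(c,T,k,zz),'box',k.reshape(-1,2).min(0),k.reshape(-1,2).max(0))
E
python3 - <<'E'
from h import *
s=env.get_state(); c=env.read_camera('wrist'); T=wfc(c,s); g=cv2.cvtColor(c['color'],cv2.COLOR_RGB2GRAY)
w=np.zeros_like(g); w[160:262,165:270]=(g<70)[160:262,165:270]
print(g[217,216],g[217,190],g[217,168:184]); holes(c,T,.006,w,zo=.014)
ct=np.load('top.npy',allow_pickle=True).item(); g=cv2.cvtColor(ct['color'],cv2.COLOR_RGB2GRAY); w=np.zeros_like(g); w[208:268,150:210]=(g[208:268,150:210]<70); print('top');holes(ct,wfc(ct),.006,w,20,.010)
E
```

```text
117 21 [116 117 117 112  95  62  33  20  19  19  22  22  21  19  21  21]
out [168.9 252.4] [0.4346 0.1221] [0.0123 0.0386] box [165 241] [174 261]
out [214.6 217.7] [0.4187 0.2032] [0.1092 0.1096] box [173 180] [256 256]
in  [215.2 217.3] [0.4189 0.2026] [0.0267 0.0269] box [205 208] [225 227]
out [214.1 218.4] [0.4201 0.2014] [0.13   0.1385] box [175 169] [263 218]
top
out [178.8 238.1] [0.4217 0.2027] [0.1072 0.1077] box [159 218] [199 258]
in  [179.  238.3] [0.4212 0.2024] [0.0281 0.0294] box [174 233] [184 244]
```

>>> carry_out --series '[{"delta_rot": [0, 0, 0], "travel": [0.1, -1, 0], "fingers": -1}, {"delta_rot": [0, 0, 0], "travel": [0.1, -1, 0], "fingers": -1}, {"delta_rot": [0, 0, 0], "travel": [0.1, -1, 0], "fingers": -1}, {"delta_rot": [0, 0, 0], "travel": [0.1, -1, 0], "fingers": -1}, {"delta_rot": [0, 0, 0], "travel": [0.1, -1, 0], "fingers": -1}]'

```text
clock: 2.08
tcp_pos: [0.3863, 0.1668, 0.2313]
orientation: [-0.0, 0.225, 0.974, 0.0]
wrist_force: [-0.0, -0.4, 0.2]
finger_gap: 0.0855
grip_force: 0.0
```

>>> carry_out --series '[{"delta_rot": [0, 0, 0], "travel": [0.1, -1, 0], "fingers": -1}, {"delta_rot": [0, 0, 0], "travel": [0.1, -1, 0], "fingers": -1}, {"delta_rot": [0, 0, 0], "travel": [0.1, -1, 0], "fingers": -1}, {"delta_rot": [0, 0, 0], "travel": [0.1, -1, 0], "fingers": -1}, {"delta_rot": [0, 0, 0], "travel": [0.1, -1, 0], "fingers": -1}]'

```text
clock: 2.7
tcp_pos: [0.3991, 0.0418, 0.2313]
orientation: [-0.0, 0.225, 0.974, 0.0]
wrist_force: [0.0, 0.1, 0.1]
finger_gap: 0.0854
grip_force: 0.0
```

>>> carry_out --series '[{"delta_rot": [0, 0, 0], "travel": [0.3, -1, 0], "fingers": -1}, {"delta_rot": [0, 0, 0], "travel": [0.3, -1, 0], "fingers": -1}, {"delta_rot": [0, 0, 0], "travel": [0.3, -1, 0], "fingers": -1}, {"delta_rot": [0, 0, 0], "travel": [0.3, -1, 0], "fingers": -1}, {"delta_rot": [0, 0, 0], "travel": [0.3, -1, 0], "fingers": -1}]'

```text
clock: 3.32
tcp_pos: [0.4371, -0.0832, 0.2312]
orientation: [-0.0, 0.225, 0.974, 0.0]
wrist_force: [1.1, -0.7, -0.2]
finger_gap: 0.0854
grip_force: 0.0
```

>>> carry_out --series '[{"delta_rot": [0, 0, 0], "travel": [0, -1, 0], "fingers": -1}, {"delta_rot": [0, 0, 0], "travel": [0, -1, 0], "fingers": -1}, {"delta_rot": [0, 0, 0], "travel": [0, 0, 0], "fingers": -1}]'

```text
clock: 3.7
tcp_pos: [0.437, -0.1337, 0.2311]
orientation: [-0.0, 0.226, 0.974, 0.0]
wrist_force: [-0.1, 0.6, -0.2]
finger_gap: 0.0856
grip_force: 0.0
```

```bash
python3 - <<'E'
from h import *
s=env.get_state(); c=env.read_camera('wrist'); save(c,'w2.png'); T=wfc(c,s); print(s['tcp_pos'],s['orientation'],s['clock'])
holes(c,T,.04,zo=.008)
E
```

```text
[ 0.43703535 -0.13368815  0.23106471] [-1.00818792e-04  2.25923632e-01  9.74144996e-01  1.68121335e-04] 3.7
out [312.4 302.2] [ 0.668  -0.1581] [0.0587 0.1115] box [291 272] [334 329]
in  [323.9 310.4] [ 0.6598 -0.1434] [0.0164 0.0409] box [316 300] [331 323]
out [115.7 277.1] [ 0.5009 -0.399 ] [0.0131 0.0488] box [105 267] [128 288]
out [229.2 157.8] [ 0.4195 -0.1674] [0.1011 0.1018] box [189 118] [269 197]
in  [228.2 161. ] [ 0.4164 -0.1634] [0.037  0.0429] box [210 145] [247 177]
out [343.2  93.2] [ 0.4091 -0.0082] [0.0246 0.0848] box [323  64] [364 123]
```

View pics/w2.png

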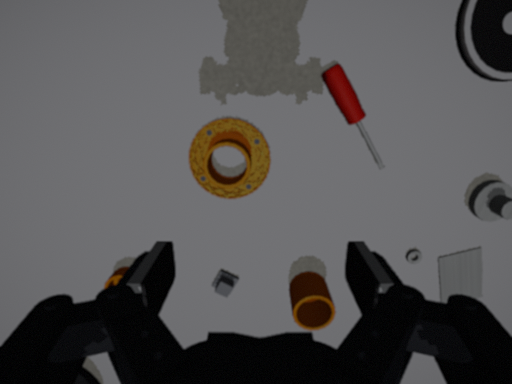

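The flange disc reads (0.4195, -0.1674) from the wrist camera and (0.4226, -0.1681) from the top camera. The jig shows the same offset of about 2.7 mm between cameras, so the vector between flange and jig agrees. I'll take the means, flange (0.421, -0.1675) and jig (0.420, 0.2025).

>>> carry_out --series '[{"delta_rot": [0, 0, 0], "travel": [-0.32, -0.68, -1], "fingers": -1}, {"delta_rot": [0, 0, 0], "travel": [-0.32, -0.68, -1], "fingers": -1}, {"delta_rot": [0, 0, 0], "travel": [0, 0, -1], "fingers": -1}, {"delta_rot": [0, 0, 0], "travel": [0, 0, -1], "fingers": -1}, {"delta_rot": [0, 0, 0], "travel": [0, 0, -1], "fingers": -1}]'

```text
clock: 4.38
tcp_pos: [0.4208, -0.1659, 0.1056]
orientation: [0.0, 0.225, 0.974, 0.0]
wrist_force: [-0.2, -0.3, -0.4]
finger_gap: 0.0851
grip_force: 0.0
```

```bash
python3 - <<'E'
from h import *
s=env.get_state(); c=env.read_camera('wrist'); save(c,'w3.png'); T=wfc(c,s); print(s['tcp_pos'])
holes(c,T,.04,zo=.008)
E
```

```text
[ 0.42078941 -0.16590907  0.10563499]
out [100.3 370. ] [ 0.5323 -0.4159] [0.0386 0.0499] box [ 79 352] [118 383]
out [256.8 186.6] [ 0.4194 -0.1674] [0.1015 0.1019] box [197 130] [316 243]
in  [283.2 205.6] [ 0.4301 -0.1501] [0.0039 0.0145] box [280 196] [286 216]
in  [256.7 193.2] [ 0.4127 -0.1638] [0.0319 0.0394] box [230 173] [284 214]
in  [227.7 150.7] [ 0.3747 -0.1682] [0.0063 0.0066] box [223 146] [232 155]
out [433.1  94.5] [ 0.411  -0.0063] [0.0277 0.0871] box [404  49] [462 140]
```

View pics/w3.png

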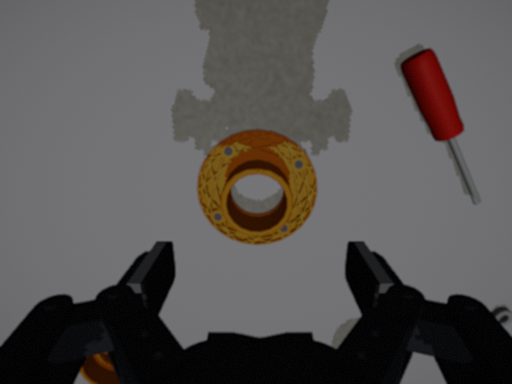

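The flange is centred between the fingers at (257,187), and its measured position has held. Descending to grip the neck.

>>> carry_out --series '[{"delta_rot": [0, 0, 0], "travel": [-0.03, -0.05, -1], "fingers": -1}, {"delta_rot": [0, 0, 0], "travel": [0, 0, -1], "fingers": -1}, {"delta_rot": [0, 0, 0], "travel": [0, 0, -1], "fingers": -1}, {"delta_rot": [0, 0, 0], "travel": [0, 0, -0.8], "fingers": -1}, {"delta_rot": [0, 0, 0], "travel": [0, 0, 0], "fingers": -1}]'

```text
clock: 5.05
tcp_pos: [0.419, -0.167, 0.0106]
orientation: [-0.001, 0.225, 0.974, 0.001]
wrist_force: [-0.1, -1.4, -0.1]
finger_gap: 0.0855
grip_force: 0.0
```

>>> carry_out --series '[{"delta_rot": [0, 0, 0], "travel": [0, 0, 0], "fingers": 1}, {"delta_rot": [0, 0, 0], "travel": [0, 0, 0], "fingers": 1}, {"delta_rot": [0, 0, 0], "travel": [0, 0, 0], "fingers": 1}, {"delta_rot": [0, 0, 0], "travel": [0, 0, 0], "fingers": 1}, {"delta_rot": [0, 0, 0], "travel": [0, 0, 0], "fingers": 1}]' --squeeze 40

```text
clock: 5.68
tcp_pos: [0.4208, -0.1688, 0.0129]
orientation: [0.001, 0.225, 0.974, 0.0]
wrist_force: [-1.0, 2.0, 6.4]
finger_gap: 0.0554
grip_force: 41.6
```

>>> carry_out --series '[{"delta_rot": [0, 0, 0], "travel": [0, 0, 0.5], "fingers": 1}, {"delta_rot": [0, 0, 0], "travel": [0, 0, 1], "fingers": 1}, {"delta_rot": [0, 0, 0], "travel": [0, 0, 1], "fingers": 1}, {"delta_rot": [0, 0, 0], "travel": [0, 0, 0.5], "fingers": 1}, {"delta_rot": [0, 0, 0], "travel": [0, 0, 0], "fingers": 1}]'

```text
clock: 6.3
tcp_pos: [0.4207, -0.1692, 0.0875]
orientation: [0.001, 0.225, 0.974, -0.0]
wrist_force: [-0.2, -0.3, -0.2]
finger_gap: 0.0554
grip_force: 42.6
```

```bash
python3 - <<'E'
from h import *
s=env.get_state(); c=env.read_camera('wrist'); save(c,'w4.png'); T=wfc(c,s); print(s['tcp_pos'])
dz=s['tcp_pos'][2]-.0115
holes(c,T,.04+dz,zo=.008+dz)
E
```

```text
[ 0.42068512 -0.16919652  0.0875003 ]
out [123.  372.2] [ 0.4691 -0.2951] [0.015  0.0335] box [105 354] [135 383]
out [380.6 368.5] [ 0.5417 -0.1375] [0.0166 0.0362] box [364 353] [400 383]
out [259.6 230. ] [ 0.4187 -0.1677] [0.0915 0.107 ] box [168 147] [351 321]
in  [259.7 248. ] [ 0.4078 -0.1623] [0.0221 0.0333] box [220 225] [300 271]
in  [325.3 201.3] [ 0.4    -0.1283] [0.0052 0.0053] box [319 195] [332 207]
in  [214.  181.1] [ 0.3722 -0.1654] [0.0051 0.0052] box [208 175] [221 187]
out [451.6  91.9] [ 0.3903 -0.0497] [0.0196 0.0577] box [419  43] [484 142]
```

View pics/w4.png

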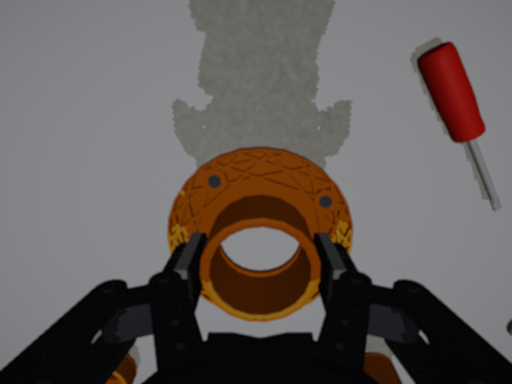

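The flange hangs level and centred at (260,230). Carrying it +0.371 m in y to the jig.

>>> carry_out --series '[{"delta_rot": [0, 0, 0], "travel": [0, 0.5, 0], "fingers": 1}, {"delta_rot": [0, 0, 0], "travel": [0, 1, 0], "fingers": 1}, {"delta_rot": [0, 0, 0], "travel": [0, 1, 0], "fingers": 1}, {"delta_rot": [0, 0, 0], "travel": [0, 1, 0], "fingers": 1}, {"delta_rot": [0, 0, 0], "travel": [0, 1, 0], "fingers": 1}]'

```text
clock: 6.98
tcp_pos: [0.4187, -0.0544, 0.0853]
orientation: [-0.001, 0.225, 0.974, 0.0]
wrist_force: [0.6, 0.2, 0.4]
finger_gap: 0.0551
grip_force: 42.6
```

>>> carry_out --series '[{"delta_rot": [0, 0, 0], "travel": [0, 1, 0], "fingers": 1}, {"delta_rot": [0, 0, 0], "travel": [0, 1, 0], "fingers": 1}, {"delta_rot": [0, 0, 0], "travel": [0, 1, 0], "fingers": 1}, {"delta_rot": [0, 0, 0], "travel": [0, 1, 0], "fingers": 1}, {"delta_rot": [0, 0, 0], "travel": [0, 1, 0], "fingers": 1}]'

```text
clock: 7.6
tcp_pos: [0.4184, 0.0703, 0.0853]
orientation: [-0.001, 0.225, 0.974, -0.0]
wrist_force: [-0.1, -1.0, -1.0]
finger_gap: 0.0549
grip_force: 42.6
```

>>> carry_out --series '[{"delta_rot": [0, 0, 0], "travel": [0, 1, 0], "fingers": 1}, {"delta_rot": [0, 0, 0], "travel": [0, 1, 0], "fingers": 1}, {"delta_rot": [0, 0, 0], "travel": [0, 1, 0], "fingers": 1}, {"delta_rot": [0, 0, 0], "travel": [0, 1, 0], "fingers": 1}, {"delta_rot": [0, 0, 0], "travel": [0, 0.35, 0], "fingers": 1}]'

```text
clock: 8.22
tcp_pos: [0.4185, 0.1789, 0.0854]
orientation: [-0.001, 0.224, 0.975, -0.0]
wrist_force: [0.2, 0.1, -0.7]
finger_gap: 0.0551
grip_force: 42.6
```

>>> carry_out --series '[{"delta_rot": [0, 0, 0], "travel": [0, 0, 0], "fingers": 1}, {"delta_rot": [0, 0, 0], "travel": [0, 0, -1], "fingers": 1}, {"delta_rot": [0, 0, 0], "travel": [0, 0, -0.6], "fingers": 1}, {"delta_rot": [0, 0, 0], "travel": [0, 0, 0], "fingers": 1}]'

```text
clock: 8.72
tcp_pos: [0.4185, 0.1765, 0.0452]
orientation: [-0.001, 0.226, 0.974, -0.001]
wrist_force: [0.3, -0.2, 0.2]
finger_gap: 0.0553
grip_force: 42.6
```

```bash
python3 - <<'E'
from h import *
s=env.get_state(); c=env.read_camera('wrist'); save(c,'w5.png'); T=wfc(c,s); print(s['tcp_pos'],s['wrist_force'])
dz=s['tcp_pos'][2]-.0115; print(dz)
g=cv2.cvtColor(c['color'],cv2.COLOR_RGB2GRAY)
k,_=cv2.findContours(orange(c['color']),cv2.RETR_EXTERNAL,cv2.CHAIN_APPROX_NONE); k=max(k,key=cv2.contourArea).reshape(-1,2)
print(ell(c,T,k[k[:,1]<230],.008+dz))
E
```

```text
[0.4184727  0.17652983 0.04518398] [ 0.34234656 -0.15738895  0.21141284]
0.03368398297451375
(array([0.4194, 0.1773]), array([0.103 , 0.1093]))
```

View pics/w5.png

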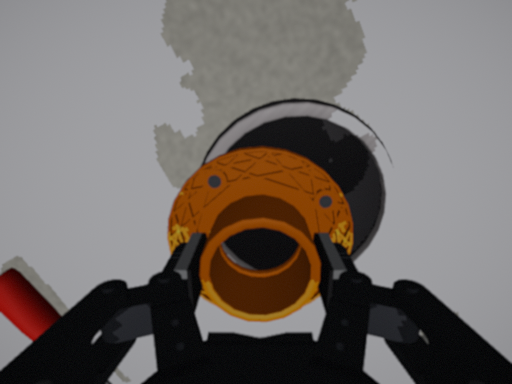

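I came up one row short: the TCP is at y=0.1765 and the jig ring is offset up and right in view, at about (300,180). Moving the remaining +25.5 mm before lowering.

>>> carry_out --series '[{"delta_rot": [0, 0, 0], "travel": [0.02, 0.51, 0], "fingers": 1}, {"delta_rot": [0, 0, 0], "travel": [0.02, 0.51, 0], "fingers": 1}, {"delta_rot": [0, 0, 0], "travel": [0, 0, 0], "fingers": 1}]'

```text
clock: 9.15
tcp_pos: [0.4214, 0.2044, 0.0468]
orientation: [0.001, 0.224, 0.974, 0.0]
wrist_force: [-0.2, -0.8, -0.7]
finger_gap: 0.0551
grip_force: 42.6
```

```bash
python3 - <<'E'
from h import *
s=env.get_state(); c=env.read_camera('wrist'); save(c,'w6.png'); T=wfc(c,s); print(s['tcp_pos'])
E
```

```text
[0.42139163 0.20438974 0.04682763]
```

View pics/w6.png

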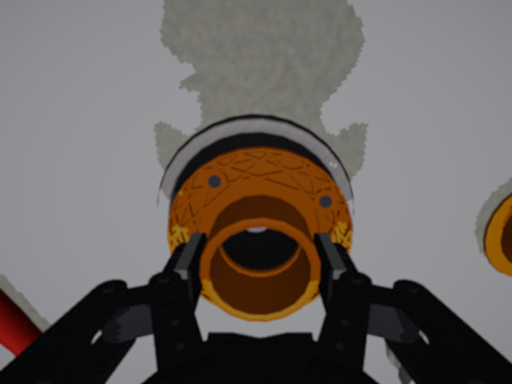

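```bash
python3 - <<'E'
from h import *
s=env.get_state(); c=env.read_camera('wrist'); T=wfc(c,s); im=c['color']; g=cv2.GaussianBlur(cv2.cvtColor(im,cv2.COLOR_RGB2GRAY),(3,3),0)
print([int(v) for v in g[105:155,257]])
# ring outer-top -> inner-top boundary by columns
P=[]
for u in range(195,322,4):
    col=g[100:200,u].astype(int); 
    d=np.where(col<55)[0]
    # find last bright->dark before orange: bright ring run end
    dk=[i for i in range(12,99) if col[i]<60 and col[i-1]>=60 and col[i-6:i-1].max()>95]
    if dk: P.append((u,100+dk[-1]))
P=np.array(P,float); W=plane(c,T,P,.014)[:,:2]
A=np.c_[2*W,np.ones(len(W))]; x=np.linalg.lstsq(A,(W**2).sum(1),rcond=None)[0]; print(P[::4].tolist(),x[:2],np.sqrt(x[2]+x[:2]@x[:2]))
from scipy.optimize import least_squares
r=least_squares(lambda p:np.hypot(*(W-p).T)-.056,[.42,.2],loss='soft_l1',f_scale=.001); print('jig (r=56)',r.x,np.round(r.fun*1e3,1)[::3])
k,_=cv2.findContours(orange(im),cv2.RETR_EXTERNAL,cv2.CHAIN_APPROX_NONE); k=max(k,key=cv2.contourArea).reshape(-1,2); k=k[k[:,1]<215]
V=plane(c,T,k,s['tcp_pos'][2]-.0115+.008)[:,:2]; r=least_squares(lambda p:np.hypot(*(V-p).T)-.052,[.42,.2],loss='soft_l1',f_scale=.001); print('flange',r.x,np.abs(r.fun).mean())
print(env.get_state()['tcp_pos'])
E
```

```text
[116, 117, 119, 121, 122, 123, 122, 117, 101, 73, 42, 26, 33, 57, 84, 107, 120, 127, 128, 127, 126, 124, 122, 119, 116, 109, 95, 71, 42, 23, 17, 17, 18, 18, 17, 17, 17, 17, 17, 18, 22, 30, 44, 60, 72, 75, 74, 75, 78, 80]
[[195.0, 156.0], [211.0, 145.0], [227.0, 137.0], [243.0, 133.0], [259.0, 133.0], [275.0, 135.0], [291.0, 140.0], [307.0, 148.0]] [0.41874878 0.20309165] 0.055408912752005705
jig (r=56) [0.41932251 0.20279919] [-0.  -0.1  0.2  0.1  0.4 -0.1 -0.3 -0.1 -0.2 -0.1 -0.3]
flange [0.41968744 0.20496504] 0.00041041789361739167
[0.42086866 0.20354309 0.04651697]
```

Flange (0.4197, 0.2050) against jig (0.4193, 0.2028): shift y by -2 mm and lower.

>>> carry_out --series '[{"delta_rot": [0, 0, 0], "travel": [-0.02, -0.08, -0.4], "fingers": 1}, {"delta_rot": [0, 0, 0], "travel": [0, 0, -0.4], "fingers": 1}, {"delta_rot": [0, 0, 0], "travel": [0, 0, -0.2], "fingers": 1}, {"delta_rot": [0, 0, 0], "travel": [0, 0, -0.1], "fingers": 1}, {"delta_rot": [0, 0, 0], "travel": [0, 0, 0], "fingers": 1}]'

```text
clock: 9.88
tcp_pos: [0.4199, 0.2008, 0.0189]
orientation: [-0.0, 0.226, 0.974, -0.0]
wrist_force: [-1.8, -1.3, 2.3]
finger_gap: 0.0552
grip_force: 42.9
```

>>> carry_out --series '[{"delta_rot": [0, 0, 0], "travel": [0, 0, -0.04], "fingers": 1}, {"delta_rot": [0, 0, 0], "travel": [0, 0, 0], "fingers": -1}, {"delta_rot": [0, 0, 0], "travel": [0, 0, 0], "fingers": -1}, {"delta_rot": [0, 0, 0], "travel": [0, 0, 0], "fingers": -1}, {"delta_rot": [0, 0, 0], "travel": [0, 0, 0], "fingers": -1}]'

```text
clock: 10.5
tcp_pos: [0.4203, 0.2011, 0.0177]
orientation: [-0.0, 0.225, 0.974, 0.0]
wrist_force: [-0.1, 0.6, 1.4]
finger_gap: 0.0855
grip_force: 0.0
```

>>> carry_out --series '[{"delta_rot": [0, 0, 0], "travel": [0, 0, 0.6], "fingers": -1}, {"delta_rot": [0, 0, 0], "travel": [0, 0, 1], "fingers": -1}, {"delta_rot": [0, 0, 0], "travel": [0, 0, 1], "fingers": -1}, {"delta_rot": [0, 0, 0], "travel": [0, 0, 1], "fingers": -1}, {"delta_rot": [0, 0, 0], "travel": [0, 0, 0], "fingers": -1}]'

```text
clock: 11.12
tcp_pos: [0.4219, 0.2016, 0.1095]
orientation: [0.002, 0.225, 0.974, 0.001]
wrist_force: [0.3, -0.5, -0.2]
finger_gap: 0.0854
grip_force: 0.0
```

```bash
python3 - <<'E'
from h import *
s=env.get_state(); c=env.read_camera('wrist'); save(c,'w7.png'); T=wfc(c,s); print(s['tcp_pos'],s['clock'])
holes(c,T,.046,zo=.014)
E
```

```text
[0.42194036 0.20157476 0.10948546] 11.125
out [ 49.9 269.3] [ 0.4061 -0.0128] [0.0316 0.0798] box [ 20 239] [ 84 303]
out [476.9 199. ] [0.5153 0.3716] [0.0661 0.0883] box [437 157] [511 239]
in  [485.7 198.7] [0.4944 0.3598] [0.0094 0.015 ] box [477 190] [493 208]
in  [462.  201.3] [0.4882 0.3421] [0.0152 0.0269] box [451 184] [474 220]
out [257.7 184.5] [0.4191 0.2019] [0.1043 0.1048] box [196 125] [319 243]
in  [257.8 190.9] [0.4122 0.2056] [0.0308 0.0379] box [231 170] [285 211]
in  [299.8 161.3] [0.4051 0.2424] [0.0064 0.0067] box [295 157] [304 166]
```

View pics/w7.png

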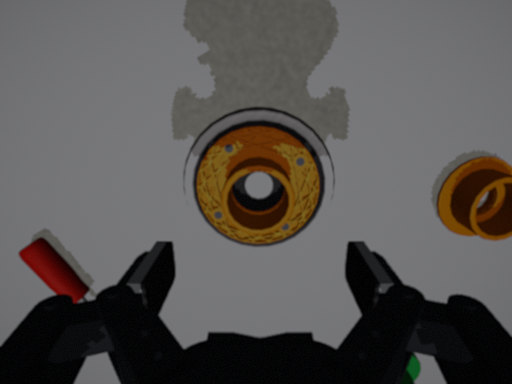

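The flange sits concentric in the ring at (258,184), with the floor mark visible through its bore. It measures (0.4191, 0.2019), so step 1 is done. Next is the tall sleeve.

>>> carry_out --series '[{"delta_rot": [0, 0, 0], "travel": [0.58, -0.94, 0.5], "fingers": -1}, {"delta_rot": [0, 0, 0], "travel": [0.58, -0.94, 0.5], "fingers": -1}, {"delta_rot": [0, 0, 0], "travel": [0.58, -0.94, 0.5], "fingers": -1}, {"delta_rot": [0, 0, 0], "travel": [0.58, -0.94, 0.5], "fingers": -1}, {"delta_rot": [0, 0, 0], "travel": [0.58, -0.94, 0.5], "fingers": -1}]'

```text
clock: 11.8
tcp_pos: [0.4925, 0.0828, 0.1691]
orientation: [-0.001, 0.225, 0.974, -0.0]
wrist_force: [-0.2, 0.4, 0.3]
finger_gap: 0.0853
grip_force: 0.0
```

>>> carry_out --series '[{"delta_rot": [0, 0, 0], "travel": [0.58, -0.94, 0], "fingers": -1}, {"delta_rot": [0, 0, 0], "travel": [0.58, -0.94, 0], "fingers": -1}, {"delta_rot": [0, 0, 0], "travel": [0.58, -0.94, 0], "fingers": -1}, {"delta_rot": [0, 0, 0], "travel": [0.58, -0.94, 0], "fingers": -1}, {"delta_rot": [0, 0, 0], "travel": [0.58, -0.94, 0], "fingers": -1}]'

```text
clock: 12.42
tcp_pos: [0.565, -0.0346, 0.1684]
orientation: [-0.001, 0.225, 0.974, 0.0]
wrist_force: [-0.1, -0.1, 1.2]
finger_gap: 0.0855
grip_force: 0.0
```

>>> carry_out --series '[{"delta_rot": [0, 0, 0], "travel": [0.58, -0.94, 0], "fingers": -1}, {"delta_rot": [0, 0, 0], "travel": [0.58, -0.94, 0], "fingers": -1}, {"delta_rot": [0, 0, 0], "travel": [0.58, -0.94, 0], "fingers": -1}, {"delta_rot": [0, 0, 0], "travel": [0.58, -0.94, 0], "fingers": -1}, {"delta_rot": [0, 0, 0], "travel": [0, 0, 0], "fingers": -1}]'

```text
clock: 13.05
tcp_pos: [0.6234, -0.1294, 0.1679]
orientation: [-0.001, 0.227, 0.974, 0.0]
wrist_force: [-0.7, 0.9, 0.1]
finger_gap: 0.0852
grip_force: 0.0
```

```bash
cat >> h.py <<'E'
def look(name,z,dark=.7):
    """fit the top rim (bright lip colour) : outer far edge arcs; prints contour fits"""
    s=env.get_state(); c=env.read_camera('wrist'); save(c,name); T=wfc(c,s); print('tcp',np.round(s['tcp_pos'],4),'t',s['clock'],'F',np.round(s['wrist_force'],1))
    return s,c,T
E
python3 - <<'E'
from h import *
s,c,T=look('w8.png',.064); holes(c,T,.064,zo=.064)
print(project(c,T,[(.6374,-.1539,.064),(.6374,-.1539,0)]))
E
```

```text
tcp [ 0.6234 -0.1294  0.1679] t 13.05 F [-0.7  0.9  0.1]
out [435.9 379.6] [ 0.9215 -0.048 ] [0.0133 0.0383] box [416 374] [445 383]
out [460.2 259. ] [0.7767 0.0144] [0.0109 0.0967] box [455 232] [468 295]
out [242.7 205.8] [ 0.6323 -0.1504] [0.0523 0.0671] box [212 170] [271 239]
in  [261.  218.1] [ 0.6493 -0.1403] [0.007 0.026] box [253 205] [266 231]
in  [244.  196.6] [ 0.6241 -0.1447] [0.0172 0.0267] box [229 187] [260 206]
out [ 14.4 190.6] [ 0.5272 -0.3314] [0.0328 0.0561] box [  0 164] [ 34 217]
in  [ 23.8 189. ] [ 0.5296 -0.3215] [0.0139 0.0264] box [ 15 175] [ 32 204]
[[241.64183648 213.43974701]
 [245.05387122 191.4695269 ]]
```

View pics/w8.png

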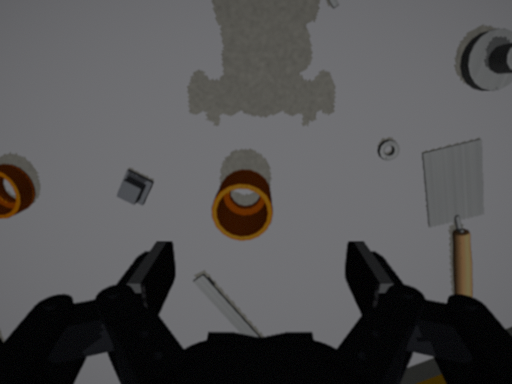

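The tall sleeve's rim is centred at about (242,211), and the short spare is well clear at the far left. I'll fit the rim's near half as a circle of radius 28 mm at z=64 mm.

```bash
cat >> h.py <<'E'
from scipy.optimize import least_squares
def rim(c,T,uv,z,r=.028,vmin=None,m=None):
    """centre of an upright tube's rim: outer contour, its near (lower in image) half, on plane z"""
    m=orange(c['color']) if m is None else m
    cs,_=cv2.findContours(m,cv2.RETR_EXTERNAL,cv2.CHAIN_APPROX_NONE)
    k=max((k for k in cs if cv2.pointPolygonTest(k,(float(uv[0]),float(uv[1])),False)>=0 or cv2.contourArea(k)>300 and np.hypot(*(k.reshape(-1,2).mean(0)-uv))<30),key=cv2.contourArea).reshape(-1,2)
    k=k[k[:,1]>=(uv[1] if vmin is None else vmin)]
    W=plane(c,T,k,z)[:,:2]; q=least_squares(lambda p:np.hypot(*(W-p).T)-r,W.mean(0),loss='soft_l1',f_scale=.001)
    print('rim',np.round(q.x,4),'mean res mm',np.round(np.abs(q.fun).mean()*1e3,2),len(k)); return q.x
E
python3 - <<'E'
from h import *
s,c,T=look('w9.png',0); rim(c,T,(242,211),.064)
E
```

```text
tcp [ 0.6228 -0.1283  0.1682] t 13.1 F [-0.1  0.5 -0.5]
rim [ 0.6351 -0.1528] mean res mm 0.55 86
```

>>> carry_out --series '[{"delta_rot": [0, 0, 0], "travel": [0.52, -1, -0.5], "fingers": -1}, {"delta_rot": [0, 0, 0], "travel": [0, 0, -1], "fingers": -1}, {"delta_rot": [0, 0, 0], "travel": [0, 0, -0.5], "fingers": -1}, {"delta_rot": [0, 0, 0], "travel": [0, 0, 0], "fingers": -1}]'

```text
clock: 13.65
tcp_pos: [0.6351, -0.1517, 0.1191]
orientation: [-0.002, 0.225, 0.974, 0.0]
wrist_force: [0.1, 0.4, 0.4]
finger_gap: 0.0857
grip_force: 0.0
```

```bash
python3 - <<'E'
from h import *
s,c,T=look('w10.png',0); uv=project(c,T,[(.635,-.153,.064)])[0]; print(uv); rim(c,T,uv,.064)
E
```

```text
tcp [ 0.6351 -0.1517  0.1191] t 13.65 F [0.1 0.4 0.4]
[257.29077518 209.91871528]
rim [ 0.6355 -0.1529] mean res mm 0.49 105
```

Consistent. Descend to about 0.034 and grip.

>>> carry_out --series '[{"delta_rot": [0, 0, 0], "travel": [0.04, -0.06, -1], "fingers": -1}, {"delta_rot": [0, 0, 0], "travel": [0, 0, -1], "fingers": -1}, {"delta_rot": [0, 0, 0], "travel": [0, 0, -1], "fingers": -1}, {"delta_rot": [0, 0, 0], "travel": [0, 0, -0.4], "fingers": -1}, {"delta_rot": [0, 0, 0], "travel": [0, 0, 0], "fingers": -1}]'

```text
clock: 14.32
tcp_pos: [0.6374, -0.1542, 0.0356]
orientation: [-0.0, 0.225, 0.974, 0.0]
wrist_force: [0.2, 0.3, 0.4]
finger_gap: 0.0856
grip_force: 0.0
```

>>> carry_out --series '[{"delta_rot": [0, 0, 0], "travel": [0, 0, 0], "fingers": 1}, {"delta_rot": [0, 0, 0], "travel": [0, 0, 0], "fingers": 1}, {"delta_rot": [0, 0, 0], "travel": [0, 0, 0], "fingers": 1}, {"delta_rot": [0, 0, 0], "travel": [0, 0, 0], "fingers": 1}, {"delta_rot": [0, 0, 0], "travel": [0, 0, 0], "fingers": 1}]'

```text
clock: 14.95
tcp_pos: [0.6386, -0.1549, 0.0371]
orientation: [0.002, 0.225, 0.974, -0.0]
wrist_force: [-0.9, 0.2, 6.4]
finger_gap: 0.0548
grip_force: 42.8
```

>>> carry_out --series '[{"delta_rot": [0, 0, 0], "travel": [0, 0, 0.5], "fingers": 1}, {"delta_rot": [0, 0, 0], "travel": [0, 0, 1], "fingers": 1}, {"delta_rot": [0, 0, 0], "travel": [0, 0, 1], "fingers": 1}, {"delta_rot": [0, 0, 0], "travel": [0, 0, 1], "fingers": 1}, {"delta_rot": [0, 0, 0], "travel": [0, 0, 0], "fingers": 1}]'

```text
clock: 15.58
tcp_pos: [0.6389, -0.155, 0.1256]
orientation: [0.002, 0.225, 0.974, -0.0]
wrist_force: [-0.1, -0.0, -0.7]
finger_gap: 0.0549
grip_force: 42.5
```

>>> carry_out --series '[{"delta_rot": [0, 0, 0], "travel": [-0.3, 0.5, 0.2], "fingers": 1}, {"delta_rot": [0, 0, 0], "travel": [-0.58, 0.95, 0.2], "fingers": 1}, {"delta_rot": [0, 0, 0], "travel": [-0.58, 0.95, 0], "fingers": 1}, {"delta_rot": [0, 0, 0], "travel": [-0.58, 0.95, 0], "fingers": 1}, {"delta_rot": [0, 0, 0], "travel": [-0.58, 0.95, 0], "fingers": 1}]'

```text
clock: 16.2
tcp_pos: [0.5696, -0.0452, 0.1315]
orientation: [-0.002, 0.225, 0.974, 0.0]
wrist_force: [-1.2, 0.6, -0.7]
finger_gap: 0.0548
grip_force: 42.4
```

>>> carry_out --series '[{"delta_rot": [0, 0, 0], "travel": [-0.58, 0.95, 0], "fingers": 1}, {"delta_rot": [0, 0, 0], "travel": [-0.58, 0.95, 0], "fingers": 1}, {"delta_rot": [0, 0, 0], "travel": [-0.58, 0.95, 0], "fingers": 1}, {"delta_rot": [0, 0, 0], "travel": [-0.58, 0.95, 0], "fingers": 1}, {"delta_rot": [0, 0, 0], "travel": [-0.58, 0.95, 0], "fingers": 1}]'

```text
clock: 16.82
tcp_pos: [0.4969, 0.0732, 0.1316]
orientation: [-0.001, 0.225, 0.974, -0.0]
wrist_force: [0.8, 0.1, -1.0]
finger_gap: 0.055
grip_force: 42.4
```

>>> carry_out --series '[{"delta_rot": [0, 0, 0], "travel": [-0.58, 0.95, 0], "fingers": 1}, {"delta_rot": [0, 0, 0], "travel": [-0.58, 0.95, 0], "fingers": 1}, {"delta_rot": [0, 0, 0], "travel": [-0.58, 0.95, 0], "fingers": 1}, {"delta_rot": [0, 0, 0], "travel": [-0.5, 0.8, 0], "fingers": 1}, {"delta_rot": [0, 0, 0], "travel": [0, 0, 0], "fingers": 1}]'

```text
clock: 17.45
tcp_pos: [0.4407, 0.1641, 0.1318]
orientation: [-0.001, 0.224, 0.975, -0.0]
wrist_force: [0.1, 0.5, 0.4]
finger_gap: 0.0548
grip_force: 42.5
```

```bash
python3 - <<'E'
from h import *
s,c,T=look('w11.png',0); 
z=s['tcp_pos'][2]-.036; h=project(c,T,[(*s['tcp_pos'][:2],z+.064),(*s['tcp_pos'][:2],z),(.4191,.2019,.046),(.4191,.2019,.014)]); print(z,h)
for i in range(3): print(env.get_state()['tcp_pos']); env.read_camera('wrist')
holes(c,T,.046,zo=.014,amin=100)
E
```

```text
tcp [0.4407 0.1641 0.1318] t 17.45 F [0.1 0.5 0.4]
0.09577129465739848 [[258.3221575  276.32626322]
 [258.94786859 219.83662508]
 [290.5858035  152.11714587]
 [287.05063393 145.55638022]]
[0.44174241 0.1635212  0.13202082]
[0.44250049 0.16309739 0.13223604]
[0.44300029 0.16280679 0.13238275]
out [ 84.9 228.4] [ 0.4079 -0.0109] [0.032  0.0854] box [ 54 197] [117 262]
out [487.8 158.6] [0.5117 0.3651] [0.0553 0.0801] box [457 117] [511 195]
in  [500.7 158.7] [0.498  0.3548] [0.0069 0.0167] box [495 149] [506 169]
out [272.7 203.7] [0.4797 0.1558] [0.1178 0.2687] box [199  84] [346 320]
in  [259.3 232.5] [0.4708 0.1496] [0.016  0.0355] box [238 224] [281 242]
in  [287.7 146.1] [0.4141 0.2016] [0.035  0.0395] box [262 123] [312 169]
```

View pics/w11.png

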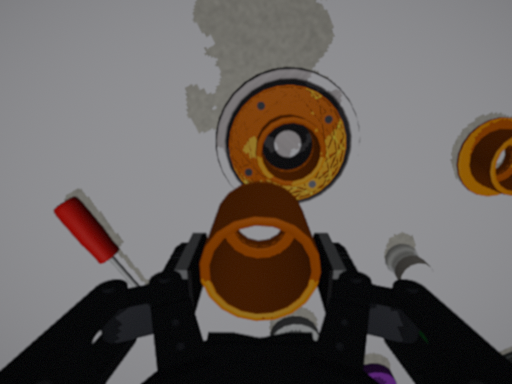

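The sleeve hangs straight at (260,268), and the flange neck is ahead at (288,145), so I'm still short of the target. The arm also needs a settle row or two before readings. Moving the remaining (-22.5, +38) mm.

>>> carry_out --series '[{"delta_rot": [0, 0, 0], "travel": [-0.45, 0.76, 0], "fingers": 1}, {"delta_rot": [0, 0, 0], "travel": [-0.45, 0.76, 0], "fingers": 1}, {"delta_rot": [0, 0, 0], "travel": [0, 0, 0], "fingers": 1}, {"delta_rot": [0, 0, 0], "travel": [0, 0, 0], "fingers": 1}, {"delta_rot": [0, 0, 0], "travel": [0, 0, 0], "fingers": 1}]'

```text
clock: 18.27
tcp_pos: [0.4214, 0.2004, 0.1328]
orientation: [0.0, 0.226, 0.974, -0.0]
wrist_force: [0.3, -0.3, -0.5]
finger_gap: 0.0551
grip_force: 42.5
```

```bash
cat >> h.py <<'E'
def held(c,T,zrim,vlo=230,vmax=400,r=.028):
    """centre of the held part's top rim from the inner hole's far/near edges: outer contour near half"""
    m=orange(c['color']); m[:, :195]=0; m[:,330:]=0
    cs,_=cv2.findContours(m,cv2.RETR_EXTERNAL,cv2.CHAIN_APPROX_NONE); k=max(cs,key=cv2.contourArea).reshape(-1,2); k=k[(k[:,1]>285)]
    W=plane(c,T,k,zrim)[:,:2]; q=least_squares(lambda p:np.hypot(*(W-p).T)-r,W.mean(0),loss='soft_l1',f_scale=.001)
    print('held',np.round(q.x,4),np.abs(q.fun).mean()*1e3,len(k)); return q.x
def jigdisc(c,T,z=.014,r=.052,vmax=200):
    m=orange(c['color']); m[:,:195]=0; m[:,330:]=0
    cs,_=cv2.findContours(m,cv2.RETR_EXTERNAL,cv2.CHAIN_APPROX_NONE); k=max(cs,key=cv2.contourArea).reshape(-1,2); k=k[k[:,1]<vmax]
    W=plane(c,T,k,z)[:,:2]; q=least_squares(lambda p:np.hypot(*(W-p).T)-r,[.42,.202],loss='soft_l1',f_scale=.001)
    print('disc',np.round(q.x,4),np.abs(q.fun).mean()*1e3,len(k)); return q.x
E
python3 - <<'E'
from h import *
s,c,T=look('w12.png',0); held(c,T,s['tcp_pos'][2]-.0365+.064); jigdisc(c,T,vmax=175)
E
```

```text
tcp [0.4214 0.2004 0.1328] t 18.275 F [ 0.3 -0.3 -0.5]
held [0.4185 0.2025] 0.26521946578380234 123
disc [0.4187 0.2021] 0.23054590179396856 151
```

View pics/w12.png

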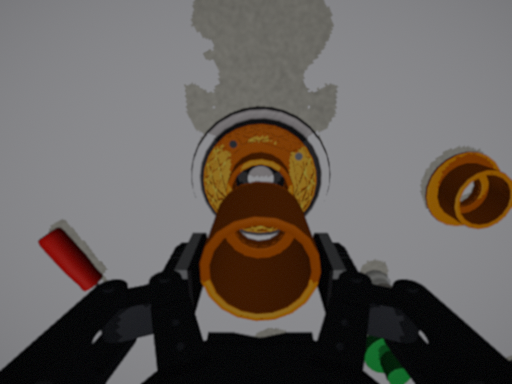

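The held rim (0.4185, 0.2025) agrees with the flange disc (0.4187, 0.2021), and the picture shows the sleeve in line above the neck. Lowering.

>>> carry_out --series '[{"delta_rot": [0, 0, 0], "travel": [0, 0, -1], "fingers": 1}, {"delta_rot": [0, 0, 0], "travel": [0, 0, -0.6], "fingers": 1}, {"delta_rot": [0, 0, 0], "travel": [0, 0, -0.3], "fingers": 1}, {"delta_rot": [0, 0, 0], "travel": [0, 0, -0.3], "fingers": 1}, {"delta_rot": [0, 0, 0], "travel": [0, 0, 0], "fingers": 1}]'

```text
clock: 18.95
tcp_pos: [0.4208, 0.2009, 0.0776]
orientation: [-0.0, 0.226, 0.974, -0.0]
wrist_force: [-0.3, -0.4, -0.6]
finger_gap: 0.0551
grip_force: 42.5
```

>>> carry_out --series '[{"delta_rot": [0, 0, 0], "travel": [0, 0, -0.12], "fingers": 1}, {"delta_rot": [0, 0, 0], "travel": [0, 0, 0], "fingers": 1}, {"delta_rot": [0, 0, 0], "travel": [0, 0, 0], "fingers": 1}]'

```text
clock: 19.32
tcp_pos: [0.4212, 0.2012, 0.0752]
orientation: [0.0, 0.225, 0.974, 0.0]
wrist_force: [0.9, 0.6, 0.6]
finger_gap: 0.0552
grip_force: 42.6
```

>>> carry_out --series '[{"delta_rot": [0, 0, 0], "travel": [0, 0, -0.06], "fingers": 1}, {"delta_rot": [0, 0, 0], "travel": [0, 0, 0], "fingers": 1}, {"delta_rot": [0, 0, 0], "travel": [0, 0, 0], "fingers": 1}]'

```text
clock: 19.7
tcp_pos: [0.4213, 0.2012, 0.075]
orientation: [0.001, 0.225, 0.974, 0.0]
wrist_force: [-3.9, -1.0, 12.5]
finger_gap: 0.055
grip_force: 43.7
```

>>> carry_out --series '[{"delta_rot": [0, 0, 0], "travel": [0, 0, 0], "fingers": -1}, {"delta_rot": [0, 0, 0], "travel": [0, 0, 0], "fingers": -1}, {"delta_rot": [0, 0, 0], "travel": [0, 0, 0], "fingers": -1}, {"delta_rot": [0, 0, 0], "travel": [0, 0, 0], "fingers": -1}]'

```text
clock: 20.2
tcp_pos: [0.4207, 0.2011, 0.0731]
orientation: [-0.0, 0.225, 0.974, -0.0]
wrist_force: [-0.1, 0.6, -0.6]
finger_gap: 0.0853
grip_force: 0.0
```

>>> carry_out --series '[{"delta_rot": [0, 0, 0], "travel": [0, 0, 1], "fingers": -1}, {"delta_rot": [0, 0, 0], "travel": [0, 0, 1], "fingers": -1}, {"delta_rot": [0, 0, 0], "travel": [0, 0, 1], "fingers": -1}, {"delta_rot": [0, 0, 0], "travel": [0, 0, 1], "fingers": -1}, {"delta_rot": [0, 0, 0], "travel": [0, 0, 0], "fingers": -1}]'

```text
clock: 20.82
tcp_pos: [0.4223, 0.2015, 0.175]
orientation: [0.002, 0.225, 0.974, 0.001]
wrist_force: [-0.1, 0.6, -0.0]
finger_gap: 0.0855
grip_force: 0.0
```

```bash
python3 - <<'E'
from h import *
s,c,T=look('w13.png',0)
for z in (.096,.102,.110): 
    uv=project(c,T,[(.4187,.2021,z)])[0]; print(z,uv); rim(c,T,uv,z)
jigdisc(c,T,vmax=165)
E
```

```text
tcp [0.4223 0.2015 0.175 ] t 20.825 F [-0.1  0.6 -0. ]
0.096 [257.51974714 193.58478393]
rim [0.4209 0.2018] mean res mm 0.59 100
0.102 [257.4819875  196.07621545]
rim [0.4182 0.2031] mean res mm 0.4 94
0.11 [257.42863063 199.59839846]
rim [0.4146 0.2049] mean res mm 0.56 88
disc [0.4187 0.2021] 0.2892625287476043 135
```

The sleeve is seated: contact came at the expected height, and its rim at z=102 mm is centred on the disc. Now the collar.

>>> carry_out --series '[{"delta_rot": [0, 0, 0], "travel": [0.54, 0.97, 0], "fingers": -1}, {"delta_rot": [0, 0, 0], "travel": [0.54, 0.97, 0], "fingers": -1}, {"delta_rot": [0, 0, 0], "travel": [0.54, 0.97, 0], "fingers": -1}, {"delta_rot": [0, 0, 0], "travel": [0.54, 0.97, 0], "fingers": -1}, {"delta_rot": [0, 0, 0], "travel": [0.54, 0.97, -0.5], "fingers": -1}]'

```text
clock: 21.5
tcp_pos: [0.4887, 0.3231, 0.1598]
orientation: [-0.0, 0.225, 0.974, -0.0]
wrist_force: [0.1, -0.7, 0.7]
finger_gap: 0.0855
grip_force: 0.0
```

>>> carry_out --series '[{"delta_rot": [0, 0, 0], "travel": [0.54, 0.97, -1], "fingers": -1}, {"delta_rot": [0, 0, 0], "travel": [0.54, 0.97, -1], "fingers": -1}, {"delta_rot": [0, 0, 0], "travel": [0, 0, 0], "fingers": -1}, {"delta_rot": [0, 0, 0], "travel": [0, 0, 0], "fingers": -1}, {"delta_rot": [0, 0, 0], "travel": [0, 0, 0], "fingers": -1}]'

```text
clock: 22.12
tcp_pos: [0.5154, 0.3703, 0.1117]
orientation: [0.0, 0.226, 0.974, 0.0]
wrist_force: [-0.2, 0.7, -0.0]
finger_gap: 0.0855
grip_force: 0.0
```

```bash
python3 - <<'E'
from h import *
s,c,T=look('w14.png',0); print(project(c,T,[(.516,.372,.012),(.516,.372,.04)])); holes(c,T,.04,zo=.012,amin=200)
E
```

```text
tcp [0.5154 0.3703 0.1117] t 22.125 F [-0.2  0.7 -0. ]
[[261.13171112 189.7329932 ]
 [261.30397643 200.83875998]]
out [263.1 186. ] [0.5153 0.3742] [0.0729 0.077 ] box [220 144] [306 230]
in  [263.  184.8] [0.5051 0.3787] [0.0273 0.0292] box [244 168] [282 202]
out [ 44.8 174.6] [0.4231 0.2055] [0.0892 0.1191] box [  0 116] [ 97 235]
in  [ 54.3 181.9] [0.4317 0.2343] [0.0121 0.0227] box [ 40 170] [ 65 192]
```

```bash
python3 - <<'E'
from h import *
s,c,T=look('w15.png',0)
m=orange(c['color']); cs,_=cv2.findContours(m,cv2.RETR_EXTERNAL,cv2.CHAIN_APPROX_NONE); k=[k for k in cs if cv2.pointPolygonTest(k,(263.,150.),False)>=0][0].reshape(-1,2)
for sel in (k[:,1]<186,k[:,1]<210):
    W=plane(c,T,k[sel],.012)[:,:2]; q=least_squares(lambda p:np.hypot(*(W-p).T)-.038,W.mean(0),loss='soft_l1',f_scale=.001); print(q.x,np.abs(q.fun).mean())
E
```

```text
tcp [0.5155 0.3704 0.1119] t 22.175 F [-0.2  0.2 -0.3]
[0.51543679 0.37404783] 0.0004555411315949194
[0.51527998 0.37413421] 0.0007900383012323136
```

>>> carry_out --series '[{"delta_rot": [0, 0, 0], "travel": [0.04, 0.12, -1], "fingers": -1}, {"delta_rot": [0, 0, 0], "travel": [0, 0, -1], "fingers": -1}, {"delta_rot": [0, 0, 0], "travel": [0, 0, -1], "fingers": -1}, {"delta_rot": [0, 0, 0], "travel": [0, 0, -0.85], "fingers": -1}, {"delta_rot": [0, 0, 0], "travel": [0, 0, 0], "fingers": -1}]'

```text
clock: 22.85
tcp_pos: [0.5151, 0.3728, 0.0135]
orientation: [-0.001, 0.226, 0.974, -0.001]
wrist_force: [-0.8, -0.4, 0.8]
finger_gap: 0.0856
grip_force: 0.0
```

>>> carry_out --series '[{"delta_rot": [0, 0, 0], "travel": [0, 0, 0], "fingers": 1}, {"delta_rot": [0, 0, 0], "travel": [0, 0, 0], "fingers": 1}, {"delta_rot": [0, 0, 0], "travel": [0, 0, 0], "fingers": 1}, {"delta_rot": [0, 0, 0], "travel": [0, 0, 0], "fingers": 1}, {"delta_rot": [0, 0, 0], "travel": [0, 0, 0], "fingers": 1}]'

```text
clock: 23.48
tcp_pos: [0.5176, 0.3744, 0.0166]
orientation: [0.001, 0.225, 0.974, 0.001]
wrist_force: [0.3, -0.9, 6.0]
finger_gap: 0.054
grip_force: 42.7
```

>>> carry_out --series '[{"delta_rot": [0, 0, 0], "travel": [0, 0, 0.5], "fingers": 1}, {"delta_rot": [0, 0, 0], "travel": [0, 0, 1], "fingers": 1}, {"delta_rot": [0, 0, 0], "travel": [0, 0, 1], "fingers": 1}, {"delta_rot": [0, 0, 0], "travel": [0, 0, 1], "fingers": 1}, {"delta_rot": [0, 0, 0], "travel": [0, 0, 1], "fingers": 1}]'

```text
clock: 24.1
tcp_pos: [0.5163, 0.3739, 0.1287]
orientation: [0.0, 0.225, 0.974, 0.0]
wrist_force: [0.7, -0.7, -0.0]
finger_gap: 0.0541
grip_force: 42.3
```

>>> carry_out --series '[{"delta_rot": [0, 0, 0], "travel": [0, 0, 1], "fingers": 1}, {"delta_rot": [0, 0, 0], "travel": [0, 0, 0.5], "fingers": 1}, {"delta_rot": [0, 0, 0], "travel": [0, 0, 0], "fingers": 1}, {"delta_rot": [0, 0, 0], "travel": [0, 0, 0], "fingers": 1}]'

```text
clock: 24.6
tcp_pos: [0.5158, 0.3736, 0.1635]
orientation: [-0.001, 0.225, 0.974, -0.0]
wrist_force: [0.2, 0.0, -0.5]
finger_gap: 0.0544
grip_force: 42.3
```

>>> carry_out --series '[{"delta_rot": [0, 0, 0], "travel": [-0.55, -0.98, 0], "fingers": 1}, {"delta_rot": [0, 0, 0], "travel": [-0.55, -0.98, 0], "fingers": 1}, {"delta_rot": [0, 0, 0], "travel": [-0.55, -0.98, 0], "fingers": 1}, {"delta_rot": [0, 0, 0], "travel": [-0.55, -0.98, 0], "fingers": 1}, {"delta_rot": [0, 0, 0], "travel": [-0.55, -0.98, 0], "fingers": 1}]'

```text
clock: 25.22
tcp_pos: [0.4463, 0.2503, 0.1633]
orientation: [-0.001, 0.225, 0.974, -0.001]
wrist_force: [0.2, -0.7, 0.2]
finger_gap: 0.0542
grip_force: 42.4
```

>>> carry_out --series '[{"delta_rot": [0, 0, 0], "travel": [-0.55, -0.98, 0], "fingers": 1}, {"delta_rot": [0, 0, 0], "travel": [-0.55, -0.98, 0], "fingers": 1}, {"delta_rot": [0, 0, 0], "travel": [0, 0, 0], "fingers": 1}, {"delta_rot": [0, 0, 0], "travel": [0, 0, 0], "fingers": 1}, {"delta_rot": [0, 0, 0], "travel": [0, 0, 0], "fingers": 1}]'

```text
clock: 25.85
tcp_pos: [0.4205, 0.2029, 0.1643]
orientation: [-0.0, 0.225, 0.974, 0.0]
wrist_force: [-0.3, 0.9, -0.2]
finger_gap: 0.0543
grip_force: 42.4
```

```bash
python3 - <<'E'
from h import *
s,c,T=look('w16.png',0); z=s['tcp_pos'][2]-.0155; print('bottom',z)
held(c,T,z+.04)
m=orange(c['color']); cs,_=cv2.findContours(m,cv2.RETR_EXTERNAL,cv2.CHAIN_APPROX_NONE); k=max(cs,key=cv2.contourArea).reshape(-1,2); print(k.min(0),k.max(0))
for u in range(200,321,15): 
    kk=k[k[:,0]==u]; print(u,kk[:,1].min(),kk[:,1].max(),end=' | ')
print(project(c,T,[(.4187,.2021,.014),(.4187,.2021,.102)]))
E
```

```text
tcp [0.4205 0.2029 0.1643] t 25.85 F [-0.3  0.9 -0.2]
bottom 0.14881727707834758
held [0.4165 0.2055] 0.3039048991956712 108
[193 122] [326 314]
200 207 260 | 215 144 295 | 230 130 306 | 245 124 311 | 260 122 314 | 275 125 312 | 290 133 305 | 305 152 294 | 320 208 232 | [[257.69042064 173.6654461 ]
 [256.88544237 203.81438513]]
```

View pics/w16.png

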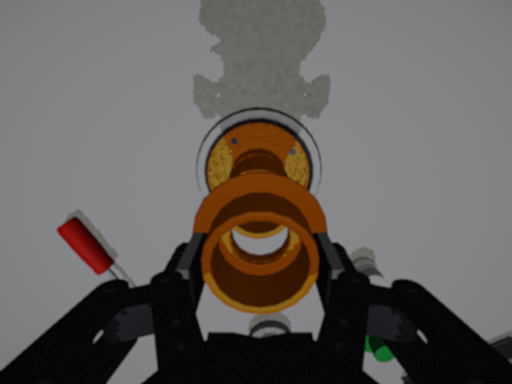

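The collar is level over the sleeve, with its rim centred near x=260 px and the flange and sleeve behind it at x≈258. This was my last picture view, so I'll cross-check with its lip numerically.

```bash
python3 - <<'E'
from h import *
s,c,T=look('w17.png',0); z=s['tcp_pos'][2]-.0155
held(c,T,z+.04)
im=c['color'].astype(int); g=cv2.cvtColor(c['color'],cv2.COLOR_RGB2GRAY)
hsv=cv2.cvtColor(c['color'],cv2.COLOR_RGB2HSV)
print('col260',[tuple(im[v,260]) for v in range(160,190,2)])
m=orange(c['color']); cs,_=cv2.findContours(m,cv2.RETR_EXTERNAL,cv2.CHAIN_APPROX_NONE); k=max(cs,key=cv2.contourArea).reshape(-1,2)
def fit(k,z,r,t):
    W=plane(c,T,k,z)[:,:2]; q=least_squares(lambda p:np.hypot(*(W-p).T)-r,[.419,.203],loss='soft_l1',f_scale=.001); print(t,np.round(q.x,4),np.abs(q.fun).mean()*1e3,len(k))
fit(k[k[:,1]<165],.014,.052,'disc')
L=k[(k[:,1]>188)&(k[:,1]<228)&((k[:,0]<215)|(k[:,0]>305))]; print(L[:,0].min(),L[:,0].max()); fit(L,z+.012,.038,'lip')
E
```

```text
tcp [0.4205 0.2029 0.1643] t 25.9 F [-0.1 -0.4 -0.4]
held [0.4165 0.2056] 0.2983079946746227 108
col260 [(np.int64(58), np.int64(23), np.int64(3)), (np.int64(57), np.int64(22), np.int64(0)), (np.int64(59), np.int64(24), np.int64(4)), (np.int64(58), np.int64(24), np.int64(3)), (np.int64(63), np.int64(27), np.int64(2)), (np.int64(105), np.int64(50), np.int64(4)), (np.int64(93), np.int64(44), np.int64(6)), (np.int64(112), np.int64(54), np.int64(5)), (np.int64(120), np.int64(57), np.int64(7)), (np.int64(118), np.int64(57), np.int64(5)), (np.int64(118), np.int64(56), np.int64(3)), (np.int64(118), np.int64(56), np.int64(6)), (np.int64(117), np.int64(54), np.int64(2)), (np.int64(117), np.int64(56), np.int64(5)), (np.int64(117), np.int64(55), np.int64(1))]
disc [0.4187 0.2022] 0.2440111645258532 128
194 325
lip [0.4198 0.2039] 0.5253340146154684 79
```

```bash
python3 - <<'E'
from h import *
s,c,T=look('w18.png',0); z=s['tcp_pos'][2]-.0155
R=cv2.GaussianBlur(c['color'][...,0],(3,3),0).astype(int)
P=[]
for u in range(244,278,3):
    col=R[150:195,u]; d=np.where(col<75)[0]; 
    if len(d): P.append((u,150+d[-1]+1))
print(P)
m=orange(c['color']); cs,_=cv2.findContours(m,cv2.RETR_EXTERNAL,cv2.CHAIN_APPROX_NONE); k=max(cs,key=cv2.contourArea).reshape(-1,2)
L=k[(k[:,1]>188)&(k[:,1]<228)&((k[:,0]<215)|(k[:,0]>305))]
def fit(k,z,r,t):
    W=plane(c,T,k,z)[:,:2]; q=least_squares(lambda p:np.hypot(*(W-p).T)-r,[.419,.203],loss='soft_l1',f_scale=.001); print(t,np.round(q.x,4),np.abs(q.fun).mean()*1e3)
for dz in (-.003,0,.003): fit(np.vstack([L,P]),z+.012+dz,.038,'lip'); 
for dz in (-.003,0,.003): held(c,T,z+.04+dz)
E
```

```text
tcp [0.4204 0.2028 0.1644] t 25.95 F [-0.3  0.2 -0.1]
[(244, np.int64(171)), (247, np.int64(170)), (250, np.int64(195)), (253, np.int64(195)), (256, np.int64(195)), (259, np.int64(195)), (262, np.int64(195)), (265, np.int64(195)), (268, np.int64(195)), (271, np.int64(195)), (274, np.int64(173)), (277, np.int64(174))]
lip [0.4201 0.2036] 1.38000215049695
lip [0.4199 0.2037] 1.4882669899510146
lip [0.4197 0.2038] 1.5930900092383582
held [0.4188 0.2043] 0.23196983866591908 108
held [0.4164 0.2055] 0.30764039724688114 108
held [0.414  0.2067] 0.38606960043036687 108
```

The cross-check shows only a lateral error of about 1.6 mm. I'll correct by (-0.7, -1.5) mm and lower in stages.

>>> carry_out --series '[{"delta_rot": [0, 0, 0], "travel": [-0.03, -0.06, -1], "fingers": 1}, {"delta_rot": [0, 0, 0], "travel": [0, 0, -0.6], "fingers": 1}, {"delta_rot": [0, 0, 0], "travel": [0, 0, -0.2], "fingers": 1}, {"delta_rot": [0, 0, 0], "travel": [0, 0, 0], "fingers": 1}, {"delta_rot": [0, 0, 0], "travel": [0, 0, 0], "fingers": 1}]'

```text
clock: 26.62
tcp_pos: [0.4199, 0.201, 0.1202]
orientation: [0.0, 0.225, 0.974, 0.0]
wrist_force: [0.3, -0.7, -1.0]
finger_gap: 0.054
grip_force: 42.4
```

>>> carry_out --series '[{"delta_rot": [0, 0, 0], "travel": [0, 0, -0.12], "fingers": 1}, {"delta_rot": [0, 0, 0], "travel": [0, 0, -0.12], "fingers": 1}, {"delta_rot": [0, 0, 0], "travel": [0, 0, 0], "fingers": 1}, {"delta_rot": [0, 0, 0], "travel": [0, 0, 0], "fingers": 1}]'

```text
clock: 27.12
tcp_pos: [0.4193, 0.2008, 0.1136]
orientation: [-0.0, 0.225, 0.974, 0.0]
wrist_force: [-0.3, 0.1, -0.5]
finger_gap: 0.0543
grip_force: 42.4
```

>>> carry_out --series '[{"delta_rot": [0, 0, 0], "travel": [0, 0, -0.08], "fingers": 1}, {"delta_rot": [0, 0, 0], "travel": [0, 0, 0], "fingers": 1}, {"delta_rot": [0, 0, 0], "travel": [0, 0, 0], "fingers": 1}]'

```text
clock: 27.5
tcp_pos: [0.4193, 0.2008, 0.1116]
orientation: [0.0, 0.225, 0.974, 0.0]
wrist_force: [-0.4, 0.1, 0.2]
finger_gap: 0.054
grip_force: 42.4
```

>>> carry_out --series '[{"delta_rot": [0, 0, 0], "travel": [0, 0, -0.06], "fingers": 1}, {"delta_rot": [0, 0, 0], "travel": [0, 0, 0], "fingers": 1}, {"delta_rot": [0, 0, 0], "travel": [0, 0, 0], "fingers": 1}]'

```text
clock: 27.88
tcp_pos: [0.4196, 0.2009, 0.1106]
orientation: [0.0, 0.225, 0.974, 0.0]
wrist_force: [-1.4, -0.6, 5.9]
finger_gap: 0.0544
grip_force: 43.0
```

Contact came at the expected home height. Releasing and retreating.

>>> carry_out --series '[{"delta_rot": [0, 0, 0], "travel": [0, 0, 0], "fingers": -1}, {"delta_rot": [0, 0, 0], "travel": [0, 0, 0], "fingers": -1}, {"delta_rot": [0, 0, 0], "travel": [0, 0, 0], "fingers": -1}, {"delta_rot": [0, 0, 0], "travel": [0, 0, 0], "fingers": -1}]'

```text
clock: 28.38
tcp_pos: [0.4193, 0.2008, 0.1099]
orientation: [-0.0, 0.225, 0.974, -0.0]
wrist_force: [-0.2, 0.6, -1.0]
finger_gap: 0.0853
grip_force: 0.0
```

>>> carry_out --series '[{"delta_rot": [0, 0, 0], "travel": [0, 0, 1], "fingers": -1}, {"delta_rot": [0, 0, 0], "travel": [0, 0, 1], "fingers": -1}, {"delta_rot": [0, 0, 0], "travel": [0, 0, 1], "fingers": -1}, {"delta_rot": [0, 0, 0], "travel": [0, 0, 0.8], "fingers": -1}, {"delta_rot": [0, 0, 0], "travel": [0, 0, 0], "fingers": -1}]'

```text
clock: 29.0
tcp_pos: [0.4204, 0.2011, 0.2064]
orientation: [0.001, 0.225, 0.974, 0.001]
wrist_force: [-0.6, 0.2, -0.3]
finger_gap: 0.0854
grip_force: 0.0
```

>>> carry_out --series '[{"delta_rot": [0, 0, 0], "travel": [0, 0, 0], "fingers": -1}, {"delta_rot": [0, 0, 0], "travel": [0, 0, 0], "fingers": -1}]'

```text
clock: 29.25
tcp_pos: [0.4187, 0.2007, 0.204]
orientation: [-0.001, 0.225, 0.974, -0.0]
wrist_force: [0.4, 0.3, -0.6]
finger_gap: 0.0855
grip_force: 0.0
```

```bash
python3 - <<'E'
from h import *
s,c,T=look('w19.png',0)
m=orange(c['color']); cs,_=cv2.findContours(m,cv2.RETR_EXTERNAL,cv2.CHAIN_APPROX_NONE); k=max(cs,key=cv2.contourArea).reshape(-1,2); print(k.min(0),k.max(0))
for z in (.131,.134,.138): rim(c,T,(257,0),z,vmin=project(c,T,[(.4187,.2021,z)])[0][1]+12)
for z in (.103,.106,.110):
    L=k[np.abs(k[:,1]-project(c,T,[(.4187,.2021,z)])[0][1])<12]; W=plane(c,T,L,z)[:,:2]; q=least_squares(lambda p:np.hypot(*(W-p).T)-.038,[.419,.203],loss='soft_l1',f_scale=.001); print('lip',z,q.x,np.abs(q.fun).mean()*1e3)
E
```

```text
tcp [0.4187 0.2007 0.204 ] t 29.25 F [ 0.4  0.3 -0.6]
[215 120] [306 231]Traceback (most recent call last):
  File "<stdin>", line 4, in <module>
  File "h.py", line 37, in rim
    k=max((k for k in cs if cv2.pointPolygonTest(k,(float(uv[0]),float(uv[1])),False)>=0 or cv2.contourArea(k)>300 and np.hypot(*(k.reshape(-1,2).mean(0)-uv))<30),key=cv2.contourArea).reshape(-1,2)
      ~~~^^^^^^^^^^^^^^^^^^^^^^^^^^^^^^^^^^^^^^^^^^^^^^^^^^^^^^^^^^^^^^^^^^^^^^^^^^^^^^^^^^^^^^^^^^^^^^^^^^^^^^^^^^^^^^^^^^^^^^^^^^^^^^^^^^^^^^^^^^^^^^^^^^^^^^^^^^^^^^^^^^^^^^^^^^^^^^
ValueError: max() iterable argument is empty
```

```bash
python3 - <<'E'
from h import *
s,c,T=look('w20.png',0)
m=orange(c['color']); cs,_=cv2.findContours(m,cv2.RETR_EXTERNAL,cv2.CHAIN_APPROX_NONE); k=max(cs,key=cv2.contourArea).reshape(-1,2)
def fit(k,z,r,t):
    W=plane(c,T,k,z)[:,:2]; q=least_squares(lambda p:np.hypot(*(W-p).T)-r,[.419,.203],loss='soft_l1',f_scale=.0005); print(t,z,np.round(q.x,4),np.round(np.abs(q.fun).mean()*1e3,2),len(k))
print(project(c,T,[(.4187,.2021,z) for z in (.014,.106,.134)]))
fit(k[k[:,1]<155],.014,.052,'disc')
for z in (.130,.134,.138): fit(k[k[:,1]>222],z,.028,'rim near')
for z in (.102,.106,.110): fit(k[(k[:,1]>175)&(k[:,1]<212)],z,.038,'lip')
b=[(u,k[k[:,0]==u][:,1].max()) for u in range(216,306,8)]; print(b)
E
```

```text
tcp [0.4187 0.2006 0.204 ] t 29.3 F [-0.1 -0.   0.1]
[[260.60578873 165.65976325]
 [260.7407215  189.99904105]
 [260.80231795 201.14885825]]
disc 0.014 [0.4188 0.2022] 0.28 108
rim near 0.13 [0.4177 0.2023] 0.22 46
rim near 0.134 [0.4159 0.2032] 0.24 46
rim near 0.138 [0.4142 0.204 ] 0.25 46
lip 0.102 [0.4166 0.2029] 0.45 72
lip 0.106 [0.4144 0.204 ] 0.76 72
lip 0.11 [0.412  0.2051] 1.12 72
[(216, np.int32(174)), (224, np.int32(208)), (232, np.int32(217)), (240, np.int32(225)), (248, np.int32(229)), (256, np.int32(231)), (264, np.int32(231)), (272, np.int32(229)), (280, np.int32(225)), (288, np.int32(218)), (296, np.int32(209)), (304, np.int32(183))]
```

The stack fits are within play: disc (0.4188, 0.2022) and collar rim about (0.416 to 0.418, 0.203). Next is the weight, which I'll locate from the stored top and scene images.

```bash
python3 - <<'E'
from h import *
c=np.load('top.npy',allow_pickle=True).item(); T=wfc(c)
print('body',plane(c,T,[(210.8,164.2)],.022),'knob',plane(c,T,[(210,162.3)],.05))
S=np.load('scene.npy',allow_pickle=True).item(); print('scene knob top',plane(S,wfc(S),[(308.5,188)],.05))
for z in (.022,.05):
    g=cv2.cvtColor(c['color'],cv2.COLOR_RGB2GRAY)[140:190,185:236]; 
b=cv2.resize(g,None,fx=6,fy=6,interpolation=cv2.INTER_CUBIC)
for r0,r1 in ((55,72),(24,36)):
    h=cv2.HoughCircles(b,cv2.HOUGH_GRADIENT,2,20,param1=60,param2=25,minRadius=r0,maxRadius=r1); 
    if h is not None: print((h[0][:3]-[2.5,2.5,0])/6+[185,140,0])
E
```

```text
body [[0.61977223 0.11873011 0.022     ]] knob [[0.62037289 0.11806813 0.05      ]]
scene knob top [[0.6203629  0.11830683 0.05      ]]
[[210.41666667 163.08333333   9.86666679]]
[[216.08333333 167.75         4.63333321]
 [209.75       161.41666667   4.66666667]]
```

>>> carry_out --series '[{"delta_rot": [0, 0, 0], "travel": [0.8, -0.32, 0], "fingers": -1}, {"delta_rot": [0, 0, 0], "travel": [1, -0.4, 0], "fingers": -1}, {"delta_rot": [0, 0, 0], "travel": [1, -0.4, 0], "fingers": -1}, {"delta_rot": [0, 0, 0], "travel": [1, -0.4, 0], "fingers": -1}, {"delta_rot": [0, 0, 0], "travel": [1, -0.4, 0], "fingers": -1}]'

```text
clock: 29.98
tcp_pos: [0.5413, 0.1518, 0.2046]
orientation: [0.0, 0.226, 0.974, -0.0]
wrist_force: [0.4, 0.7, 0.2]
finger_gap: 0.0852
grip_force: 0.0
```

>>> carry_out --series '[{"delta_rot": [0, 0, 0], "travel": [1, -0.4, -0.5], "fingers": -1}, {"delta_rot": [0, 0, 0], "travel": [1, -0.4, -0.5], "fingers": -1}, {"delta_rot": [0, 0, 0], "travel": [1, -0.4, -0.5], "fingers": -1}, {"delta_rot": [0, 0, 0], "travel": [0.2, 0, 0], "fingers": -1}, {"delta_rot": [0, 0, 0], "travel": [0, 0, 0], "fingers": -1}]'

```text
clock: 30.6
tcp_pos: [0.6196, 0.1225, 0.1672]
orientation: [-0.0, 0.226, 0.974, -0.0]
wrist_force: [-0.4, -0.2, 0.4]
finger_gap: 0.0854
grip_force: 0.0
```

>>> carry_out --series '[{"delta_rot": [0, 0, 0], "travel": [0, 0, 0], "fingers": -1}, {"delta_rot": [0, 0, 0], "travel": [0, 0, 0], "fingers": -1}]'

```text
clock: 30.85
tcp_pos: [0.6191, 0.1233, 0.1683]
orientation: [0.0, 0.225, 0.974, 0.0]
wrist_force: [-0.2, 0.6, -0.1]
finger_gap: 0.0856
grip_force: 0.0
```

```bash
python3 - <<'E'
from h import *
s,c,T=look('w21.png',0)
uv=project(c,T,[(.621,.120,.022),(.621,.120,.05)]); print(uv)
g=cv2.cvtColor(c['color'],cv2.COLOR_RGB2GRAY); u,v=uv[0].astype(int)
print(g[v-45:v+45:3,u-50:u+50:4])
E
```

```text
tcp [0.6191 0.1233 0.1683] t 30.85 F [-0.2  0.6 -0.1]
[[257.08817959 178.80532509]
 [256.83504959 187.00734234]]
[[113 114 113 113 113 112 113 112 113 112 112 112 112 113 113 113 113 113
  113 113 114 112 113 113 113]
 [112 112 113 112 113 113 113 114 113 113 113 113 113 113 111 113 113 113
  112 112 113 113 113 112 112]
 [113 113 112 113 113 113 112 112 112 113 113 112 112 113 113 113 113 113
  113 113 113 112 113 112 113]
 [112 112 114 112 113 113 113 113 113 113 109  88  89  85  90 110 113 113
  113 113 112 113 113 113 113]
 [112 112 112 113 113 113 112 113 113 103  85  83  87  84  84  86  99 112
  113 114 112 112 113 112 113]
 [113 113 113 112 113 112 113 113  96  84  84  76  61  69  73  89  86 101
  113 113 113 113 113 113 113]
 [113 112 112 113 112 113 113 111  84  78  46  71  93  88  77  49  80  85
  109 112 113 113 113 113 113]
 [113 112 113 113 113 113 114  98  74  69 110 114 113 114 114 109  73  79
   93 113 113 113 112 113 113]
 [113 113 113 113 113 113 112  84  74 114 113 106 106 105 111 112 114  70
   83 112 113 113 113 113 113]
 [113 112 113 113 114 113 112  67 113 113 
[... 1463 characters left out ...]
13 113 112 112 110 110 112 113 113 113
  113 113 113 113 112 112 114]
 [113 112 114 112 113 113 113 114 113 114 113 112 113 113 113 113 113 113
  113 113 113 113 113 114 113]
 [113 113 113 112 112 113 113 112 113 114 113 113 113 113 113 113 113 113
  113 112 113 113 113 113 113]
 [114 113 113 112 113 114 113 113 113 113 113 113 113 113 114 113 113 113
  113 113 112 113 112 113 112]
 [112 113 113 113 113 112 113 113 113 113 113 113 113 113 113 113 112 113
  113 113 113 113 113 113 113]
 [113 113 113 113 112 113 113 113 113 113 113 113 113 113 113 113 113 113
  113 113 114 113 113 113 112]
 [113 113 113 113 113 113 112 112 112 113 113 114 113 113 112 113 113 113
  113 113 113 113 113 113 113]]
```

```bash
python3 - <<'E'
from h import *
s,c,T=look('w22.png',0)
g=cv2.cvtColor(c['color'],cv2.COLOR_RGB2GRAY)
# deviations from bench: body silhouette edges & knob edge, thin lines darker than 111
m=((g<110)).astype(np.uint8); m[:130]=0; m[215:]=0; m[:,:215]=0; m[:,300:]=0
m=cv2.morphologyEx(m,cv2.MORPH_CLOSE,np.ones((5,5),np.uint8))
ys,xs=np.where(m); P=np.c_[xs,ys]
def fit(P,z,r,p0,t):
    W=plane(c,T,P,z)[:,:2]; d=np.hypot(*(W-p0).T); W=W[abs(d-r)<.004]; q=least_squares(lambda p:np.hypot(*(W-p).T)-r,p0,loss='soft_l1',f_scale=.0007); print(t,np.round(q.x,4),np.abs(q.fun).mean()*1e3,len(W)); return q.x
low=P[P[:,1]>184]
p=np.array([.620,.120])
for _ in range(2): p=fit(low[np.abs(low[:,0]-257)>18],.022,.028,p,'body')
p=np.array([.620,.120]); n=P[(np.abs(P[:,0]-257)<18)&(P[:,1]>178)&(P[:,1]<200)]
for _ in range(2): p=fit(n,.05,.013,p,'knob')
E
```

```text
tcp [0.6191 0.1232 0.1683] t 30.9 F [-0.8 -0.5  0.3]
body [0.6184 0.1211] 0.6772869379040881 56
body [0.6184 0.1211] 0.6772869379040881 56
knob [0.6187 0.1209] 0.9604055518291709 180
knob [0.6187 0.1209] 0.9691487389752369 181
```

>>> carry_out --series '[{"delta_rot": [0, 0, 0], "travel": [0.02, -0.12, -1], "fingers": -1}, {"delta_rot": [0, 0, 0], "travel": [0, 0, -1], "fingers": -1}, {"delta_rot": [0, 0, 0], "travel": [0, 0, -1], "fingers": -1}, {"delta_rot": [0, 0, 0], "travel": [0, 0, -1], "fingers": -1}, {"delta_rot": [0, 0, 0], "travel": [0, 0, 0], "fingers": -1}]'

```text
clock: 31.58
tcp_pos: [0.6179, 0.1199, 0.0658]
orientation: [-0.002, 0.225, 0.974, -0.001]
wrist_force: [-0.4, 0.2, -0.3]
finger_gap: 0.0853
grip_force: 0.0
```

>>> carry_out --series '[{"delta_rot": [0, 0, 0], "travel": [0, 0, -0.8], "fingers": -1}, {"delta_rot": [0, 0, 0], "travel": [0, 0, -0.8], "fingers": -1}, {"delta_rot": [0, 0, 0], "travel": [0, 0, 0], "fingers": -1}, {"delta_rot": [0, 0, 0], "travel": [0, 0, 0], "fingers": -1}]'

```text
clock: 32.08
tcp_pos: [0.6208, 0.12, 0.0292]
orientation: [0.001, 0.225, 0.974, 0.0]
wrist_force: [0.1, -0.8, 0.7]
finger_gap: 0.0855
grip_force: 0.0
```

>>> carry_out --series '[{"delta_rot": [0, 0, 0], "travel": [-0.03, 0, -0.12], "fingers": -1}, {"delta_rot": [0, 0, 0], "travel": [0, 0, 0], "fingers": 1}, {"delta_rot": [0, 0, 0], "travel": [0, 0, 0], "fingers": 1}, {"delta_rot": [0, 0, 0], "travel": [0, 0, 0], "fingers": 1}, {"delta_rot": [0, 0, 0], "travel": [0, 0, 0], "fingers": 1}]' --squeeze 80

```text
clock: 32.7
tcp_pos: [0.6196, 0.12, 0.025]
orientation: [0.0, 0.225, 0.974, 0.0]
wrist_force: [-0.2, -0.2, 2.6]
finger_gap: 0.0235
grip_force: 78.9
```

>>> carry_out --series '[{"delta_rot": [0, 0, 0], "travel": [0, 0, 0], "fingers": 1}, {"delta_rot": [0, 0, 0], "travel": [0, 0, 0], "fingers": 1}, {"delta_rot": [0, 0, 0], "travel": [0, 0, 0], "fingers": 1}, {"delta_rot": [0, 0, 0], "travel": [0, 0, 0], "fingers": 1}]'

```text
clock: 33.2
tcp_pos: [0.6195, 0.12, 0.0249]
orientation: [0.0, 0.225, 0.974, 0.0]
wrist_force: [0.5, 0.7, 4.9]
finger_gap: 0.0235
grip_force: 79.1
```

>>> carry_out --series '[{"delta_rot": [0, 0, 0], "travel": [0, 0, 0.5], "fingers": 1}, {"delta_rot": [0, 0, 0], "travel": [0, 0, 1], "fingers": 1}, {"delta_rot": [0, 0, 0], "travel": [0, 0, 1], "fingers": 1}, {"delta_rot": [0, 0, 0], "travel": [0, 0, 1], "fingers": 1}, {"delta_rot": [0, 0, 0], "travel": [0, 0, 1], "fingers": 1}]'

```text
clock: 33.83
tcp_pos: [0.618, 0.1195, 0.1373]
orientation: [-0.001, 0.226, 0.974, -0.001]
wrist_force: [0.2, 0.4, -2.7]
finger_gap: 0.0238
grip_force: 78.8
```

>>> carry_out --series '[{"delta_rot": [0, 0, 0], "travel": [0, 0, 1], "fingers": 1}, {"delta_rot": [0, 0, 0], "travel": [0, 0, 1], "fingers": 1}, {"delta_rot": [0, 0, 0], "travel": [0, 0, 0.5], "fingers": 1}, {"delta_rot": [0, 0, 0], "travel": [0, 0, 0], "fingers": 1}, {"delta_rot": [0, 0, 0], "travel": [0, 0, 0], "fingers": 1}]'

```text
clock: 34.45
tcp_pos: [0.6183, 0.1197, 0.1981]
orientation: [-0.001, 0.225, 0.974, -0.0]
wrist_force: [-0.7, 0.3, -3.2]
finger_gap: 0.0234
grip_force: 78.8
```

>>> carry_out --series '[{"delta_rot": [0, 0, 0], "travel": [-0.5, 0.2, 0.2], "fingers": 1}, {"delta_rot": [0, 0, 0], "travel": [-0.9, 0.37, 0.2], "fingers": 1}, {"delta_rot": [0, 0, 0], "travel": [-0.9, 0.37, 0], "fingers": 1}, {"delta_rot": [0, 0, 0], "travel": [-0.9, 0.37, 0], "fingers": 1}, {"delta_rot": [0, 0, 0], "travel": [-0.9, 0.37, 0], "fingers": 1}]'

```text
clock: 35.08
tcp_pos: [0.5146, 0.1623, 0.2093]
orientation: [-0.001, 0.225, 0.974, -0.0]
wrist_force: [0.9, 0.7, -2.9]
finger_gap: 0.0235
grip_force: 78.8
```

>>> carry_out --series '[{"delta_rot": [0, 0, 0], "travel": [-0.9, 0.37, 0], "fingers": 1}, {"delta_rot": [0, 0, 0], "travel": [-0.9, 0.37, 0], "fingers": 1}, {"delta_rot": [0, 0, 0], "travel": [-0.9, 0.37, 0], "fingers": 1}, {"delta_rot": [0, 0, 0], "travel": [-0.9, 0.37, 0], "fingers": 1}, {"delta_rot": [0, 0, 0], "travel": [-0.35, 0.14, 0], "fingers": 1}]'

```text
clock: 35.7
tcp_pos: [0.4157, 0.2026, 0.2094]
orientation: [-0.0, 0.225, 0.974, -0.0]
wrist_force: [1.2, -0.2, -2.6]
finger_gap: 0.0233
grip_force: 78.8
```

>>> carry_out --series '[{"delta_rot": [0, 0, 0], "travel": [0, 0, 0], "fingers": 1}, {"delta_rot": [0, 0, 0], "travel": [0, 0, 0], "fingers": 1}, {"delta_rot": [0, 0, 0], "travel": [0, 0, 0], "fingers": 1}, {"delta_rot": [0, 0, 0], "travel": [0, 0, 0], "fingers": 1}]'

```text
clock: 36.2
tcp_pos: [0.4183, 0.2021, 0.2094]
orientation: [-0.0, 0.226, 0.974, -0.0]
wrist_force: [0.1, 0.4, -2.4]
finger_gap: 0.0235
grip_force: 78.8
```

```bash
python3 - <<'E'
from h import *
s,c,T=look('w23.png',0); zb=s['tcp_pos'][2]-.025; print('bottom',zb)
m=orange(c['color']); cs,_=cv2.findContours(m,cv2.RETR_EXTERNAL,cv2.CHAIN_APPROX_NONE); k=max(cs,key=cv2.contourArea).reshape(-1,2); print(k.min(0),k.max(0))
x,y=s['tcp_pos'][:2]
print(np.round(project(c,T,[(x,y,zb+.022),(x,y,zb+.008),(x,y,zb),(.417,.203,.134),(.417,.203,.106)]),1))
g=cv2.cvtColor(c['color'],cv2.COLOR_RGB2GRAY)
for v in range(180,270,6): print(v,''.join(' o#'[int(m[v,u])if m[v,u] else (2 if g[v,u]<60 else 0)] for u in range(190,330,2)))
e=cv2.Canny(g,30,80)
E
```

```text
tcp [0.4183 0.2021 0.2094] t 36.2 F [ 0.1  0.4 -2.4]
bottom 0.18440267663109935
[215 120] [304 206]
[[258.7 243.7]
 [258.8 232.5]
 [258.8 226.8]
 [259.4 197.6]
 [259.4 187. ]]
180               oooooooooooooooo##########ooooooooooooooooo             
186               oooooooooooooooooooooooooooooooooooooooooo              
192               oooooooooooooo###############ooooooooooooo              
198                oooooo#########           ########oooooo               
204                 oo####                           ###oo                
210                 ##                                   ##               
216               #                                         #             
222                                                          #            
228                                  #####                                
234                  ########  #################  ########                
240             ###############################################           
246           ###################################################         
252          ####################             ####################        
258         #################                     #################       
264        ################                         ################
```

```bash
python3 - <<'E'
from h import *
s,c,T=look('w24.png',0); zb=s['tcp_pos'][2]-.025
h=cv2.cvtColor(c['color'],cv2.COLOR_RGB2HSV); sat=cv2.GaussianBlur(h[...,1],(3,3),0)
P=[]
for u in range(222,300,3):
    col=sat[184:222,u]; d=np.where(col<90)[0]
    if len(d): P.append((u,184+d[0]))
print(P[::4])
def fit(P,z,r,t):
    W=plane(c,T,P,z)[:,:2]; q=least_squares(lambda p:np.hypot(*(W-p).T)-r,[.418,.203],loss='soft_l1',f_scale=.0005); print(t,np.round(q.x,4),np.round(np.abs(q.fun).mean()*1e3,2))
for dz in (-.002,0,.002): fit(P,zb+.008+dz,.028,'body')
m=orange(c['color']); cs,_=cv2.findContours(m,cv2.RETR_EXTERNAL,cv2.CHAIN_APPROX_NONE); k=max(cs,key=cv2.contourArea).reshape(-1,2)
fit(k[k[:,1]<155],.014,.052,'disc')
L=k[(k[:,1]>175)&(k[:,1]<205)&((k[:,0]<225)|(k[:,0]>295))]
for z in (.104,.106): fit(L,z,.038,'lip')
# far edge of collar rim and bore along centre column
print([int(x) for x in c['color'][150:196,260,0]])
E
```

```text
tcp [0.4182 0.2021 0.2094] t 36.25 F [ 1.2  1.  -2.9]
[(222, np.int64(206)), (234, np.int64(198)), (246, np.int64(193)), (258, np.int64(191)), (270, np.int64(192)), (282, np.int64(196)), (294, np.int64(205))]
body [0.4208 0.2016] 0.26
body [0.4202 0.2019] 0.26
body [0.4197 0.2021] 0.26
disc [0.4186 0.2023] 0.27
lip [0.4147 0.2039] 0.57
lip [0.4134 0.2045] 0.73
[113, 113, 113, 113, 113, 113, 108, 90, 68, 54, 52, 54, 52, 59, 80, 104, 115, 114, 108, 102, 96, 99, 100, 86, 56, 26, 9, 9, 9, 11, 10, 11, 24, 57, 78, 76, 59, 58, 73, 76, 63, 41, 33, 32, 33, 34]
```

```bash
python3 - <<'E'
from h import *
s,c,T=look('w25.png',0)
R=cv2.GaussianBlur(c['color'][...,0],(3,3),0).astype(float)
def edge(u,a,b,th):
    col=R[a:b,u]; i=np.where((col[:-1]<th)&(col[1:]>=th))[0]
    return a+i[0]+(th-col[i[0]])/(col[i[0]+1]-col[i[0]]) if len(i) else None
def fit(P,z,r,t):
    W=plane(c,T,P,z)[:,:2]; q=least_squares(lambda p:np.hypot(*(W-p).T)-r,[.418,.203],loss='soft_l1',f_scale=.0005); print(t,z,np.round(q.x,4),np.round(np.abs(q.fun).mean()*1e3,2))
lip=[(u,edge(u,158,172,80)) for u in range(246,276,3)]; rim=[(u,edge(u,176,190,40)) for u in range(246,276,3)]
lip=[p for p in lip if p[1]]; rim=[p for p in rim if p[1]]; print(np.round(lip,1).tolist(),np.round(rim,1).tolist())
for z in (.104,.106): fit(lip,z,.038,'lip far')
for z in (.132,.134): fit(rim,z,.028,'rim far')
E
```

```text
tcp [0.4181 0.2022 0.2094] t 36.3 F [ 0.5 -0.2 -3.3]
[[246.0, 166.5], [249.0, 165.4], [252.0, 164.4], [255.0, 164.2], [258.0, 164.1], [261.0, 164.0], [264.0, 164.0], [267.0, 164.7], [270.0, 165.7], [273.0, 166.7]] [[249.0, 180.0], [252.0, 181.2], [255.0, 182.0], [258.0, 182.4], [261.0, 182.5], [264.0, 182.2], [267.0, 181.2], [270.0, 180.0]]
lip far 0.104 [0.4329 0.195 ] 0.18
lip far 0.106 [0.4325 0.1952] 0.18
rim far 0.132 [0.4304 0.1964] 1.05
rim far 0.134 [0.4299 0.1966] 1.04
```

```bash
python3 - <<'E'
from h import *
s,c,T=look('w26.png',0)
R=cv2.GaussianBlur(c['color'][...,0],(3,3),0).astype(float)
print([int(x) for x in c['color'][112:176,260,0]])
def edge(u,a,b,th,sg=1):
    col=sg*R[a:b,u]; th=sg*th; i=np.where((col[:-1]<th)&(col[1:]>=th))[0]
    return a+i[0]+(th-col[i[0]])/(col[i[0]+1]-col[i[0]]) if len(i) else None
def fit(P,z,r,t):
    P=[p for p in P if p[1]]; W=plane(c,T,P,z)[:,:2]; q=least_squares(lambda p:np.hypot(*(W-p).T)-r,[.418,.203],loss='soft_l1',f_scale=.0005); print(t,z,np.round(q.x,4),np.round(np.abs(q.fun).mean()*1e3,2),np.round(P[::4],1).tolist())
U=range(244,279,3)
o=[(u,edge(u,157,175,80)) for u in U]; i=[(u,edge(u,166,186,60,-1)) for u in U]
for z in (.132,.134): fit(o,z,.028,'rim outer'); fit(i,z,.023,'bore')
E
```

```text
tcp [0.4181 0.2022 0.2095] t 36.35 F [ 0.3  0.1 -3.7]
[109, 108, 105, 99, 79, 46, 20, 17, 53, 89, 106, 110, 111, 110, 109, 112, 115, 114, 114, 114, 112, 106, 107, 110, 112, 113, 112, 113, 112, 111, 99, 76, 59, 76, 102, 113, 114, 114, 114, 113, 113, 113, 113, 112, 110, 95, 72, 58, 53, 52, 54, 55, 74, 101, 116, 115, 110, 106, 103, 104, 103, 89, 61, 29]
rim outer 0.132 [0.4181 0.2024] 0.07 [[244.0, 167.4], [256.0, 164.2], [268.0, 165.1]]
bore 0.132 [0.4186 0.2004] 0.82 [[247.0, 174.0], [259.0, 174.0], [271.0, 173.7]]
rim outer 0.134 [0.4177 0.2026] 0.07 [[244.0, 167.4], [256.0, 164.2], [268.0, 165.1]]
bore 0.134 [0.4181 0.2006] 0.82 [[247.0, 174.0], [259.0, 174.0], [271.0, 173.7]]
```

The collar rim is at (0.4177, 0.2026) with a 0.07 mm residual, and the weight body at (0.4202, 0.2019). Correct by (-2.2, +0.7) mm and lower.

>>> carry_out --series '[{"delta_rot": [0, 0, 0], "travel": [-0.09, 0.03, -0.8], "fingers": 1}, {"delta_rot": [0, 0, 0], "travel": [0, 0, -0.7], "fingers": 1}, {"delta_rot": [0, 0, 0], "travel": [0, 0, -0.3], "fingers": 1}, {"delta_rot": [0, 0, 0], "travel": [0, 0, 0], "fingers": 1}, {"delta_rot": [0, 0, 0], "travel": [0, 0, 0], "fingers": 1}]'

```text
clock: 37.02
tcp_pos: [0.4161, 0.2032, 0.1652]
orientation: [0.0, 0.225, 0.974, 0.0]
wrist_force: [-0.0, 0.2, -2.5]
finger_gap: 0.0233
grip_force: 78.8
```

>>> carry_out --series '[{"delta_rot": [0, 0, 0], "travel": [0, 0, -0.12], "fingers": 1}, {"delta_rot": [0, 0, 0], "travel": [0, 0, -0.08], "fingers": 1}, {"delta_rot": [0, 0, 0], "travel": [0, 0, 0], "fingers": 1}, {"delta_rot": [0, 0, 0], "travel": [0, 0, 0], "fingers": 1}]'

```text
clock: 37.52
tcp_pos: [0.4156, 0.2031, 0.1596]
orientation: [0.0, 0.225, 0.974, 0.0]
wrist_force: [1.0, -0.1, -2.0]
finger_gap: 0.0236
grip_force: 78.8
```

>>> carry_out --series '[{"delta_rot": [0, 0, 0], "travel": [0, 0, -0.1], "fingers": 1}, {"delta_rot": [0, 0, 0], "travel": [0, 0, -0.06], "fingers": 1}, {"delta_rot": [0, 0, 0], "travel": [0, 0, 0], "fingers": 1}, {"delta_rot": [0, 0, 0], "travel": [0, 0, 0], "fingers": 1}]'

```text
clock: 38.02
tcp_pos: [0.4156, 0.2031, 0.1556]
orientation: [0.0, 0.225, 0.974, 0.0]
wrist_force: [-0.3, -0.5, -2.6]
finger_gap: 0.0232
grip_force: 78.8
```

>>> carry_out --series '[{"delta_rot": [0, 0, 0], "travel": [0, 0, -0.08], "fingers": 1}, {"delta_rot": [0, 0, 0], "travel": [0, 0, 0], "fingers": 1}, {"delta_rot": [0, 0, 0], "travel": [0, 0, 0], "fingers": 1}]'

```text
clock: 38.4
tcp_pos: [0.4156, 0.2031, 0.1536]
orientation: [-0.0, 0.225, 0.974, 0.0]
wrist_force: [-0.7, -0.9, -2.4]
finger_gap: 0.0237
grip_force: 78.8
```

>>> carry_out --series '[{"delta_rot": [0, 0, 0], "travel": [0, 0, -0.06], "fingers": 1}, {"delta_rot": [0, 0, 0], "travel": [0, 0, 0], "fingers": 1}, {"delta_rot": [0, 0, 0], "travel": [0, 0, 0], "fingers": 1}]'

```text
clock: 38.78
tcp_pos: [0.4156, 0.2031, 0.1521]
orientation: [-0.0, 0.225, 0.974, 0.0]
wrist_force: [-0.1, 0.6, -3.4]
finger_gap: 0.024
grip_force: 78.8
```

>>> carry_out --series '[{"delta_rot": [0, 0, 0], "travel": [0, 0, -0.04], "fingers": 1}, {"delta_rot": [0, 0, 0], "travel": [0, 0, 0], "fingers": 1}, {"delta_rot": [0, 0, 0], "travel": [0, 0, 0], "fingers": 1}]'

```text
clock: 39.15
tcp_pos: [0.4156, 0.203, 0.1511]
orientation: [0.0, 0.225, 0.974, 0.0]
wrist_force: [-0.1, -0.3, -2.9]
finger_gap: 0.0232
grip_force: 78.9
```

>>> carry_out --series '[{"delta_rot": [0, 0, 0], "travel": [0, 0, -0.04], "fingers": 1}, {"delta_rot": [0, 0, 0], "travel": [0, 0, 0], "fingers": 1}, {"delta_rot": [0, 0, 0], "travel": [0, 0, 0], "fingers": 1}]'

```text
clock: 39.52
tcp_pos: [0.4158, 0.2031, 0.1509]
orientation: [0.0, 0.225, 0.974, 0.0]
wrist_force: [-1.7, -0.6, 6.0]
finger_gap: 0.0233
grip_force: 79.7
```

Seated at the expected height of 0.151. Release, retreat and check.

>>> carry_out --series '[{"delta_rot": [0, 0, 0], "travel": [0, 0, 0], "fingers": -1}, {"delta_rot": [0, 0, 0], "travel": [0, 0, 0], "fingers": -1}, {"delta_rot": [0, 0, 0], "travel": [0, 0, 0], "fingers": -1}, {"delta_rot": [0, 0, 0], "travel": [0, 0, 0], "fingers": -1}, {"delta_rot": [0, 0, 0], "travel": [0, 0, 0], "fingers": -1}]'

```text
clock: 40.15
tcp_pos: [0.4156, 0.2031, 0.15]
orientation: [-0.0, 0.225, 0.974, 0.0]
wrist_force: [-0.7, 0.5, 0.5]
finger_gap: 0.0858
grip_force: 0.0
```

>>> carry_out --series '[{"delta_rot": [0, 0, 0], "travel": [0, 0, 0.8], "fingers": -1}, {"delta_rot": [0, 0, 0], "travel": [0, 0, 1], "fingers": -1}, {"delta_rot": [0, 0, 0], "travel": [0, 0, 1], "fingers": -1}, {"delta_rot": [0, 0, 0], "travel": [0, 0, 0], "fingers": -1}, {"delta_rot": [0, 0, 0], "travel": [0, 0, 0], "fingers": -1}]'

```text
clock: 40.78
tcp_pos: [0.4153, 0.203, 0.2194]
orientation: [-0.0, 0.225, 0.974, -0.0]
wrist_force: [0.4, -0.1, -0.9]
finger_gap: 0.0852
grip_force: 0.0
```

```bash
python3 - <<'E'
from h import *
S=env.read_camera('scene'); T=wfc(S); save(S,'sc_end.png'); im=S['color']
m=orange(im); P=project(S,T,[(.42,.2025,z) for z in (.006,.014,.046,.102,.106,.134,.148,.176)]); print(np.round(P,1).tolist())
x0=int(P[0][0])
cs,_=cv2.findContours(m,cv2.RETR_EXTERNAL,cv2.CHAIN_APPROX_NONE)
k=[k.reshape(-1,2) for k in cs if cv2.contourArea(k)>150 and abs(k.reshape(-1,2)[:,0].mean()-x0)<35]
for q in k: print(q.min(0),q.max(0)); print([(v,q[q[:,1]==v][:,0].min(),q[q[:,1]==v][:,0].max()) for v in range(q[:,1].min(),q[:,1].max()+1,6)])
# expected left/right silhouette of a home stack at each level
ax=T[:3,0]*[1,1,0]; ax/=np.linalg.norm(ax)
for z,r in ((.014,.052),(.06,.028),(.09,.028),(.106,.038),(.125,.028),(.14,.028)):
    c=np.array([.42,.2025,z]); print(z,np.round(project(S,T,[c-ax*r,c+ax*r]),0).tolist())
o=np.load('scene.npy',allow_pickle=True).item()['color']
d=cv2.absdiff(o,im).max(2); print('short sleeve region diff',d[262:295,78:115].max())
g=im[...,0].astype(int); v=slice(int(P[7][1])-14,int(P[5][1])+4,3); print(g[v,x0-26:x0+28:3])
print(env.get_state()['wrist_force'],env.get_state()['finger_gap'])
E
```

```text
[[277.1, 149.8], [277.2, 147.4], [277.8, 137.8], [278.8, 120.2], [278.8, 118.9], [279.3, 109.7], [279.6, 105.0], [280.1, 95.4]]
[258 114] [295 160]
[(114, np.int32(270), np.int32(287)), (120, np.int32(264), np.int32(291)), (126, np.int32(269), np.int32(287)), (132, np.int32(274), np.int32(284)), (138, np.int32(272), np.int32(285)), (144, np.int32(260), np.int32(293)), (150, np.int32(258), np.int32(295)), (156, np.int32(263), np.int32(291))]
0.014 [[258.0, 147.0], [296.0, 148.0]]
0.06 [[268.0, 133.0], [289.0, 134.0]]
0.09 [[268.0, 124.0], [289.0, 124.0]]
0.106 [[264.0, 119.0], [293.0, 119.0]]
0.125 [[268.0, 113.0], [290.0, 113.0]]
0.14 [[268.0, 108.0], [290.0, 108.0]]
short sleeve region diff 12
[[126 123 121 124 122 123 122 123 123 121 121 123 121 124 125 122 122 120]
 [122 121 121 123 123 121 122 122 123 123 124 121 122 124 122 121 122 126]
 [124 124 121 122 121 122 123 123 121 121 123 121 122 122 123 122 122 123]
 [122 125 122 126 123 124 125 123 122 123 123 125 123 123 125 125 123 123]
 [122 122 122 123 122 123 122 121 121 108 119 124 120 124 123 122 125 123]
 [120 124 122 124 125 123 122 121  95  99 101 113 122 122 121 124 120 123]
 [ 90  88 107 122 122 122 122 119  56  65  65 100 126 121 122 125 126 125]
 [ 88  89  92  92  92 107 113  96  54  62  62  89 113 125 123 124 123 125]
 [ 90  92  92  91  93  88  99  97  62  61  61 103 103 118 126 123 125 123]
 [ 91  92  94  87  93  93  74  97 101 101 103 106  96 112 123 123 123 124]
 [ 94  89  91  92  93  90  56  57  72  86  88  67  61 123 123 122 123 120]]
[-0.24060094 -0.89082328 -0.47961115] 0.0854470526425542
```

The scene silhouette matches a fully home, upright stack: flange, lip and knob are at their predicted rows. The spare's image region shows no real change, and the fingers are clear. Handing in.

```bash
python3 -c "
from workcell import env
print(env.hand_in())"
```

```text
the job is handed in; nothing more can be done
None
```

The flange, tall sleeve, collar and steel weight are stacked in the jig, fully home and upright by the final camera check; the short spare was left where it stood, and the job was handed in at about 41 s (no verdict came back).

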